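# Unclip the mixed sample tube and lay it on the balance

### The job

The mixing run is over: free the long tube with the wide screw cap from the mixer by rolling it sideways out past its sprung jaws (the fixed hooks over it do not give, so it cannot be pulled straight up). Lower it into the V-cradle on the balance, settled in both notches, midway along the cradle, with its cap at the end that has no end plate, and only then let go. Leave the short tube clipped in the mixer and do not knock over or shift the glassware and bottles.

Things in the scene. Friction and masses are not known exactly. Their poses are not given: they have to be found in the camera images.
- tube_mid (a point): centre (mid-length, on the axis) of the long white plastic tube to be moved: 140 mm long, body 30 mm in diameter, 60 to 130 g; its x axis runs along the tube towards the screw cap. It lies level in one of the mixer's two clip stations (either one).
- tube_cap (a point): middle of the long tube's grey ribbed screw cap (36 mm in diameter, 24 mm long), on the axis 58 mm from tube_mid
- short_mid (a point): centre of the short white tube that stays in the other clip station: 90 mm long, body 30 mm in diameter, narrow 20 mm stopper, no wide cap
- mixer: the mixer, a grey box 190 mm (x) by 260 mm (y), deck 50 mm high, fixed; origin under its centre. Two clip stations (seat_a, seat_b) each hold a level tube along x, 34 mm above the deck. Per station two clips, at x = -30 and +30 mm, 10 mm wide; the 50 mm between them is open to fingers, down to 22 mm below the tube's axis. End stops at x = -76 and +76 mm stop the tube sliding out lengthwise.
- seat_a (a point): clip station a, at the point where the middle of a clipped tube's axis lies, 84 mm above the table. x: along the tube; y: level, from the fixed hooks to the sprung jaws; z: up. Each clip has a saddle below, a fixed steel hook behind (y -20 to -16 mm) that reaches over the tube's top (16 to 20 mm above the axis) as far as y +3 mm, and a sprung leaf at y +17 to +20 mm. Play 1 mm.
- seat_b (a point): the other, identical clip station of the mixer, axes parallel to seat_a's, 120 mm from seat_a in the +y direction; so its hooks stand 100 mm to the +y side of seat_a
- jaw_a (a joint): the two sprung leaves of station a, on one axle 26 mm below and 18.5 mm to +y of seat_a, tips 6 mm above the tube's axis. 0 = upright, shut; to 1.4 rad as pushed outwards (+y). About 2.5 N at the tips starts them, 8 N at 0.7 rad; they spring back. A tube moved 8 mm level to +y, then on to 30 mm while rising 14 mm, is clear of the hooks and can be lifted out over the leaves.
- jaw_b (a joint): the same for the leaves of station b
- balance: the balance, a white box about 200 by 200 mm, 59 mm high, fixed, with a steel pan (top at 64 mm) that carries the V-cradle; origin on the table under the cradle's middle
- cradle_mid (a point): where the tube's centre lies when it rests in the cradle, 100 mm above the table. x: along the cradle to its open end; z: up. Two aluminium 90 degree V-notches, 10 mm wide, stand at x = -30 and +30 mm, rims 1 to 4 mm below this point's height, 20 to 23 mm to each side. An upright end plate stands at x = -82 mm, as high as this point; the cap goes to the other end (+x).
- beaker_mid (a point): centre of a small glass beaker, 48 mm in diameter, 75 mm high, standing between mixer and balance; leave it alone
- jar_mid (a point): centre (37 mm above the table) of an amber jar, 52 mm in diameter, 75 mm high, standing between mixer and balance; leave it alone
- bottle_mid (a point): centre (80 mm above the table) of a white bottle, 68 mm in diameter, 160 mm high, at the left of the work area; leave it alone
Mind the look-alikes: they are no part of the job. What is shaped like the part that bears tube_mid but purple is not meant.

How it is judged:
By the outcome, as a careful person would: the job done as asked, in the order asked, and still so for the second after the job is handed in, with the robot touching nothing.
It also fails if it takes over 45 s, if anything falls off the work surface, if the arm or the gripper's body presses on something with over 40 N, if the wrist force passes 120 N, or if a joint passes its speed limit or range.

### The arm

A 6-joint arm with a two-finger parallel gripper is mounted at the origin on the work surface. World frame = base frame: x ahead of the robot, y to its left, z up, the work surface at z = 0. Lengths are in m, angles in rad, forces in N, time in s.
With the tool pointing down it reaches from about 0.35 to 0.975 m from the base axis. Payload 4.9 kg.
Tool frame: the origin (TCP) lies midway between the tips of the shut fingers; the grasp point (between the pads) lies 19 mm behind it (manip.grip_point_offset is the distance from the TCP to the grasp point, in m); z points along the fingers, y is the direction in which the jaws open and shut (so a half turn about z gives the same grasp; the last joint's range is limited). The gripper opens to 85 mm and grips with 20 to 120 N. Pads are 22 mm wide; open, the fingers measure 114 mm over their backs; the gripper's body (76 mm by 85 mm) begins 54 mm behind the grasp point. The pads swing forward as they close: fully open they stand 13 mm farther back than shut.
Start: joints at [-1.4, 0.053, 1.613, -0, 1.476, -0.119], TCP at [0.179, -0.599, 0.199] pointing down, gripper open.
Joint ranges: [-3.01, 3.01], [-1.01, 2.22], [0.06, 2.58], [-1.02, 4.17], [0.09, 2.62], [-3.14, 3.14]. Speed limits (rad/s): [2.57, 2.57, 3.14, 3.14, 3.14, 3.14].

### API

Orientations are given as a unit quaternion [w, x, y, z].
In Python, from plant import manip gives the robot as it stands. The module is installed in compiled form; this text tells all that it offers.
- The arm moves only by the tool send_rows, never from a script. Its argument "steps" is a list of rows, each a list of 6 numbers: the shift along the tool's x, y, z in m, then the turn, a rotation vector about the tool's x, y, z in degrees. In form: [[dx, dy, dz, wx, wy, wz], ...]. A call has 1 to 8 rows; each row shifts and turns the commanded pose from where the row before left it, along the tool's axes as they then stand; what a row does not reach is not made up. A row lasts 1/8 s, in which the tool goes at most 62.5 mm and 10.7 degrees, less where a joint would pass 70% of its speed; a pose out of reach is approached as far as the arm can. A call is refused whole if a number of a shift passes 0.0625 or a number of a turn 10.7, either way. A call with a gripper value outside its range is refused whole. "grip" is the opening, from 0 (shut) to 1 (fully open), set as the call begins (left out, the last holds). The fingers move at their own pace and stop on an object; the grip force is fixed at half the most. Time passes only in rows, so rows that do not move let the fingers close. It gives the time, the measured TCP pose, the force and the opening at its end, in the units of the state.
- manip.state(): the state, without advancing time (a new reading comes with each control period).
- manip.grab_frame(name): name is "scene" or "top" or "wrist"; returns the picture (420x560x3 uint8, blue, green, red); there is no depth.
- manip.get_calibration(name): a dict with "K" (3x3 intrinsics, pixels), "R" (3x3) and "t" (3): a world point X has camera coordinates R X + t. Camera axes: x right, y down, z forward; pixel columns grow to the right and rows downward; lengths in m; the calibration is good to about 2 mm. A picture is of the moment at which its call begins: read the wrist's pose just before it. get_calibration takes no time and is no camera call; for the wrist camera it gives the pose at the moment of the call.
- manip.job_done(): hands the job in, once; it reports no verdict.
The state is a dict: "time": time; "joint_pos": joint angles; "joint_vel": joint speeds; "joint_efforts": joint torques, N m; "tool_pos": TCP position; "tool_rot": TCP orientation; "contact_force": force on the tool from outside, world axes, zero at the start; "ft_torque": the same for the moment, N m; "gripper_width": opening from 0.0 (shut) to 1.0 (fully open).
Only numpy, scipy, OpenCV 4.12 (cv2) and the standard library are available. Lean on these libraries where they do the work, as an engineer would, in place of code of your own. Each camera call takes 0.05 s, during which the arm holds its last target.

## Working session

There is one attempt and no reset: what is moved stays moved. The work goes in short steps, Python scripts to look and compute and a tool call to move; the robot and the scene stay as the last step left them, time stands still between calls to the robot, and variables do not carry over. Pictures are saved under pics/ and viewed, and the job is handed in when it is done.

Besides the shell and the picture viewer there is one more tool, called after "Request:" in YAML: its name, and indented under it one key for each argument. send_rows: Moves the arm, as the interface text tells. Its arguments: {"type":"object","properties":{"steps":{"type":"array"},"grip":{"type":"number"}},"required":["steps"]}

```bash
ls -la; mkdir -p pics
python3 - <<'E'
from plant import manip
import cv2
s=manip.state(); print(s)
for n in ("scene","top","wrist"):
    cv2.imwrite(f"pics/{n}0.png",manip.grab_frame(n)); c=manip.get_calibration(n); print(n,c)
print(manip.grip_point_offset)
E
```

```text
total 12
drwxr-xr-x  3 agent agent 4096 Dec  6 15:41 .
drwxr-xr-x 23 root  root  4096 Dec  6 15:41 ..
drwxr-xr-x  2 agent agent 4096 Dec  6 15:41 pics
{'time': 0.0, 'joint_pos': array([-1.39998406e+00,  5.33230588e-02,  1.61429587e+00,  1.10284159e-06,
        1.47601031e+00, -1.18965213e-01]), 'joint_vel': array([-0.00067803,  0.00030194, -0.00059094,  0.00081809, -0.00040201,
       -0.00080689]), 'joint_efforts': array([-4.89111499e-04, -3.93678260e+01, -3.70176315e+01, -5.50955190e-05,
        7.07215571e-03, -7.84832423e-06]), 'tool_pos': array([ 0.17849005, -0.59824943,  0.19788293]), 'tool_rot': array([-1.01796419e-03,  9.89521471e-01,  1.44382209e-01, -2.58460585e-05]), 'contact_force': array([1.10379457, 0.45237822, 1.05913724]), 'ft_torque': array([-0.0149927 , -0.00061702,  0.00104637]), 'gripper_width': 1.0018942687951216}
scene {'K': array([[499.37443563,   0.        , 285.601693  ],
       [  0.        , 499.37443563, 207.54062725],
       [  0.        ,   0.        ,   1.        ]]), 'R': array([[-0.39335006,  0.91926694, -0.01496742],
       [ 0.78940777,  0.32934926,
[... 161 characters left out ...]
 , 282.26278718],
       [  0.        , 543.05747042, 208.86292944],
       [  0.        ,   0.        ,   1.        ]]), 'R': array([[-0.00277217, -0.99998436, -0.00485779],
       [-0.99075024,  0.00340556, -0.13565529],
       [ 0.13566972,  0.00443679, -0.99074419]]), 't': array([0.11411776, 0.51292784, 1.45672621])}
wrist {'K': array([[342.51817255,   0.        , 282.5482304 ],
       [  0.        , 342.51817255, 203.67640985],
       [  0.        ,   0.        ,   1.        ]]), 'R': array([[ 0.28616104, -0.95818066, -0.00129592],
       [-0.91847773, -0.27468854,  0.2845081 ],
       [-0.27296613, -0.08022486, -0.95867276]]), 't': array([-0.6241228 , -0.03715343,  0.37861195])}
0.0187
```

View pics/top0.png

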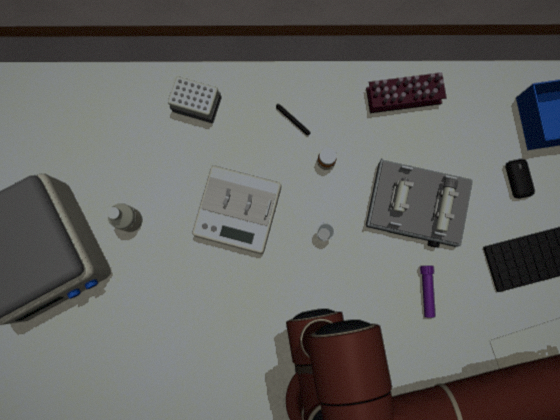

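View pics/scene0.png

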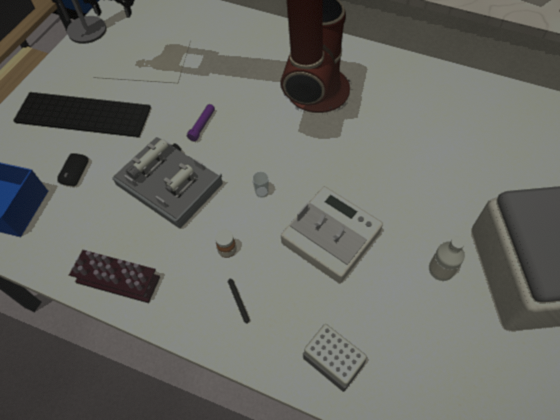

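View pics/wrist0.png

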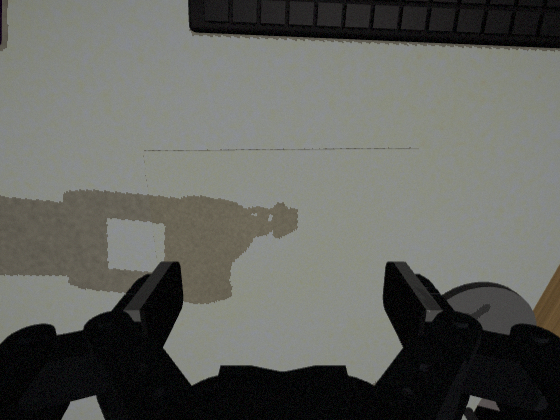

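Run:
```python
import cv2
t=cv2.imread("pics/top0.png");s=cv2.imread("pics/scene0.png")
def crop(im,x0,y0,x1,y1,k,n):
    c=cv2.resize(im[y0:y1,x0:x1],None,fx=k,fy=k,interpolation=cv2.INTER_CUBIC)
    c=cv2.convertScaleAbs(c,alpha=1.4); cv2.imwrite(n,c); print(n,c.shape)
crop(t,355,150,485,255,6,"pics/tm.png")
crop(t,185,155,295,260,5.5,"pics/tb.png")
crop(s,105,125,235,230,6,"pics/sm.png")
crop(s,270,175,395,280,5.5,"pics/sb.png")
```

```text
pics/tm.png (630, 780, 3)
pics/tb.png (578, 605, 3)
pics/sm.png (630, 780, 3)
pics/sb.png (578, 688, 3)
```

View pics/tm.png

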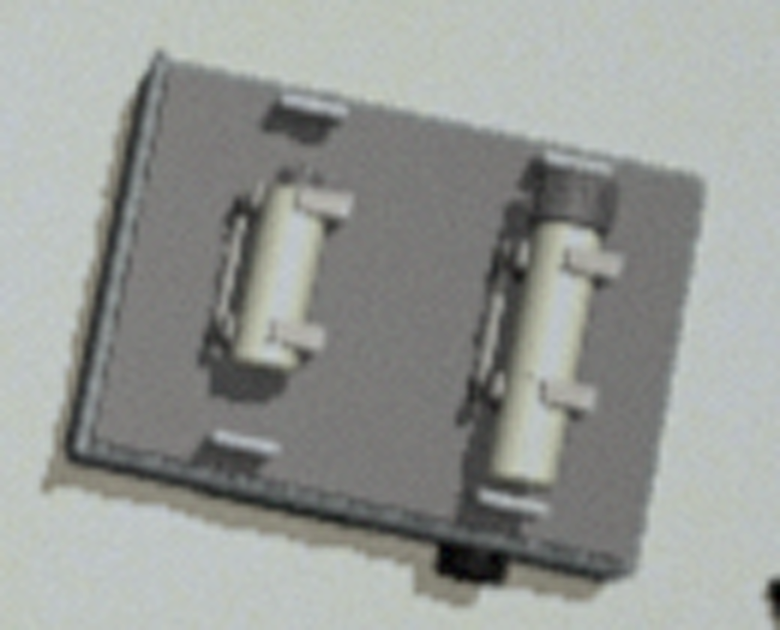

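View pics/tb.png

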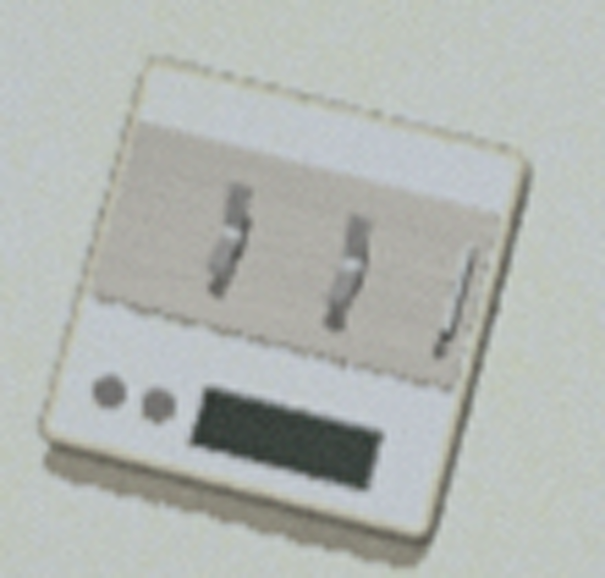

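View pics/sm.png

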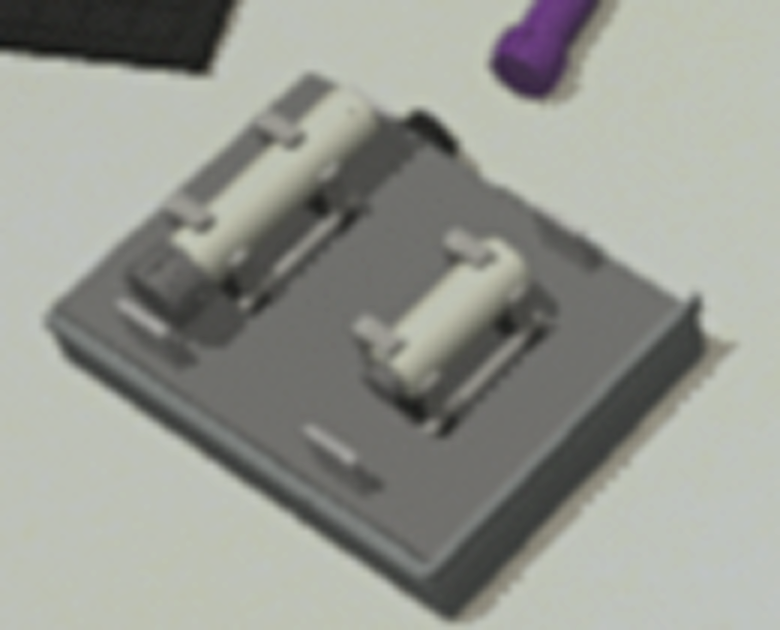

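View pics/sb.png

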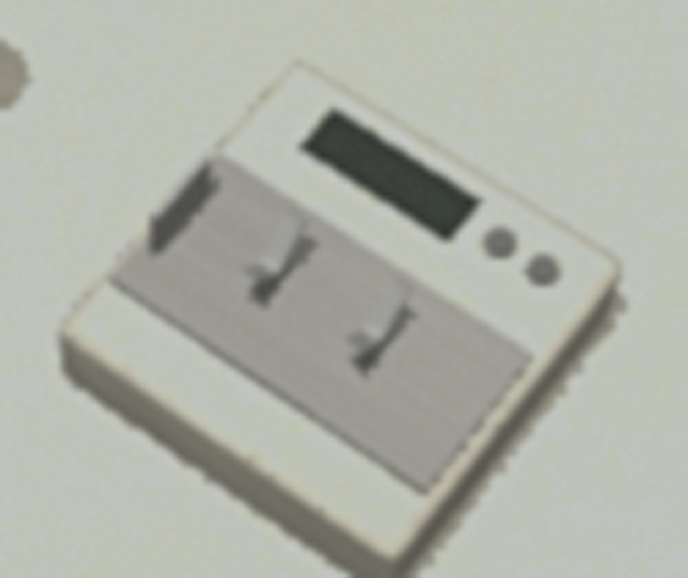

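```bash
cat > h.py <<'E'
import numpy as np, cv2
from plant import manip
from scipy.spatial.transform import Rotation as Rn
from scipy.optimize import least_squares
def bp(c,uv,z):
    K,R,t=c["K"],c["R"],c["t"]; d=R.T@np.linalg.solve(K,[uv[0],uv[1],1]); C=-R.T@t
    return C+d*(z-C[2])/d[2]
def proj(c,P):
    P=np.atleast_2d(P); X=P@c["R"].T+c["t"]; u=X@c["K"].T; return u[:,:2]/u[:,2:]
def rotq(q): return Rn.from_quat([q[1],q[2],q[3],q[0]])
def pose(): 
    s=manip.state(); return s, np.array(s["tool_pos"]), rotq(s["tool_rot"]).as_matrix()
def fit(c,model,px,g):
    # model local pts, planar pose g=[x,y,yaw]
    model=np.array(model,float);px=np.array(px,float)
    def f(p):
        R=Rn.from_euler('z',p[2]).as_matrix()
        return (proj(c,model@R.T+[p[0],p[1],0])-px).ravel()
    r=least_squares(f,g,loss='soft_l1'); return r.x, f(r.x).reshape(-1,2)
E
python3 - <<'E'
from h import *
c=manip.get_calibration("top")
tm=lambda u,v:((u+.5)/6-.5+355,(v+.5)/6-.5+150)
tb=lambda u,v:((u+.5)/5.5-.5+185,(v+.5)/5.5-.5+155)
m=[[.095,.13,.05],[.095,-.13,.05],[-.095,-.13,.05],[-.095,.13,.05]]
x,r=fit(c,m,[tm(163,57),tm(705,180),tm(637,565),tm(80,452)],[.6,-.4,-.2]); print("mixer",x,np.degrees(x[2]),r.round(1))
a=bp(c,tm(522,482),.084); b=bp(c,tm(577,172),.084); print("tube ends",a,b,np.linalg.norm(a-b),np.degrees(np.arctan2(*(b-a)[[1,0]])),(a+b)/2)
for n,u,z in (("n1",tb(229,243),.079),("n2",tb(348,275),.079),("plate",tb(458,300),.1)): print(n,bp(c,tb(0,0) if 0 else u,z))
n1=bp(c,tb(229,243),.079);n2=bp(c,tb(348,275),.079);print(np.linalg.norm(n1-n2),np.degrees(np.arctan2(*(n1-n2)[[1,0]])),(n1+n2)/2)
for n,u,z in (("jar",(327,158),.075),("beaker",(323,231),.0375),("bottle",(125,216),.08)): print(n,bp(c,u,z))
s,p,R=pose(); w=manip.get_calibration("wrist"); C=-w["R"].T@w["t"]; print("cam in tool",R.T@(C-p), "cam axes in tool",(R.T@w["R"].T).round(3))
E
```

```text
mixer [ 0.52918505 -0.26413642 -0.22728249] -13.022327203332813 [[-1.1 -0.9]
 [ 1.9 -0.8]
 [ 0.7  2.8]
 [-1.2  0.3]]
tube ends [ 0.44907957 -0.30796793  0.084     ] [ 0.58765228 -0.33833335  0.084     ] 0.14186068861391798 -12.359858110902756 [ 0.51836593 -0.32315064  0.084     ]
n1 [0.53503517 0.26210135 0.079     ]
n2 [0.51911286 0.20413293 0.079     ]
plate [0.5038152  0.15006578 0.1       ]
0.06011537339387628 74.64121927446638 [0.52707402 0.23311714 0.079     ]
jar [ 0.6463892  -0.00914379  0.075     ]
beaker [0.45165863 0.00159773 0.0375    ]
bottle [0.48940449 0.53118855 0.08      ]
cam in tool [ 7.23412803e-02 -1.66989799e-04 -1.74585911e-01] cam axes in tool [[ 0.    -0.959 -0.285]
 [ 1.     0.     0.   ]
 [-0.    -0.285  0.959]]
```

```bash
cat >> h.py <<'E'
def tgtR(yaw): # deg; tool x at yaw, z down
    a=np.radians(yaw); c,s=np.cos(a),np.sin(a); return np.array([[c,s,0],[s,-c,0],[0,0,-1.]])
def plan(p1,yaw,n,p0=None,R0=None):
    if p0 is None: s,p0,R0=pose()
    p=np.array(p0);R=R0.copy();R1=tgtR(yaw);p1=np.array(p1);out=[]
    for i in range(n):
        k=n-i
        d=R.T@((p1-p)/k); w=np.degrees(Rn.from_matrix(R.T@R1).as_rotvec())/k
        d=d.round(4);w=w.round(2); out.append([*(float(v) for v in d),*(float(v) for v in w)])
        p=p+R@d; R=R@Rn.from_rotvec(np.radians(w)).as_matrix()
    print(str(out).replace("-0.0,","0,").replace("0.0,","0,")); print("end",p.round(4)); return p,R
E
python3 - <<'E'
from h import *
plan([.5,-.32,.24],-12.5,8)
E
```

```text
[[0.0485, -0.0219, -0.0052, -0.01, 0, 3.64], [0.047, -0.0249, -0.0052, -0.01, 0, 3.64], [0.0453, -0.0278, -0.0052, -0.01, 0, 3.64], [0.0434, -0.0307, -0.0052, -0.01, 0, 3.64], [0.0414, -0.0333, -0.0052, -0.01, 0, 3.64], [0.0392, -0.0359, -0.0052, -0.01, 0, 3.63], [0.0368, -0.0383, -0.0052, -0.02, 0.01, 3.64], [0.0344, -0.0406, -0.0053, -0.01, 0, 3.63]]
end [ 0.5  -0.32  0.24]
```

Request:
send_rows:
  steps:
    - [0.0485,-0.022,-0.005,0,0,3.64]
    - [0.047,-0.025,-0.005,0,0,3.64]
    - [0.045,-0.028,-0.005,0,0,3.64]
    - [0.0435,-0.0305,-0.005,0,0,3.64]
    - [0.0415,-0.0335,-0.005,0,0,3.64]
    - [0.039,-0.036,-0.005,0,0,3.64]
    - [0.037,-0.0385,-0.005,0,0,3.64]
    - [0.0345,-0.0405,-0.005,0,0,3.64]
  grip: 1.0

```text
time: 1.15
tool_pos: [0.5011, -0.3185, 0.2389]
tool_rot: [-0.0, 0.994, -0.11, -0.0]
contact_force: [0.1, -0.1, -0.3]
gripper_width: 1.0
```

Run:
```python
from h import *
import pickle
c=manip.get_calibration("wrist");im=manip.grab_frame("wrist");c2=manip.get_calibration("wrist")
s,p,R=pose();print(s["time"],p,np.degrees(np.arctan2(R[1,0],R[0,0])),abs(c["t"]-c2["t"]).max(), s["contact_force"])
cv2.imwrite("pics/w1.png",cv2.convertScaleAbs(im,alpha=1.3)); pickle.dump(c,open("w1.pkl","wb"))
```

```text
1.2 [ 0.50526623 -0.31436104  0.2397488 ] -12.419063261946139 0.003772328164674682 [0.8030347  3.82216306 0.25129002]
```

View pics/w1.png

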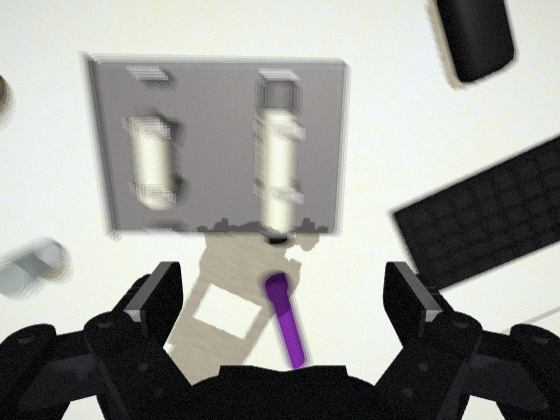

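Run:
```python
from h import *
import pickle
manip.grab_frame("wrist")
c=manip.get_calibration("wrist");im=manip.grab_frame("wrist");c2=manip.get_calibration("wrist")
s,p,R=pose();print(s["time"],p,np.degrees(np.arctan2(R[1,0],R[0,0])),abs(c["t"]-c2["t"]).max(), s["contact_force"])
cv2.imwrite("pics/w2.png",im); pickle.dump(c,open("w2.pkl","wb"))
cv2.imwrite("pics/w2c.png",cv2.resize(im[40:250,75:360],None,fx=2.8,fy=2.8,interpolation=cv2.INTER_CUBIC))
```

```text
1.3 [ 0.50136558 -0.31831907  0.23897384] -12.271523938651482 0.0016573678787095703 [-0.29092593 -0.68157024 -0.21321066]
```

View pics/w2c.png

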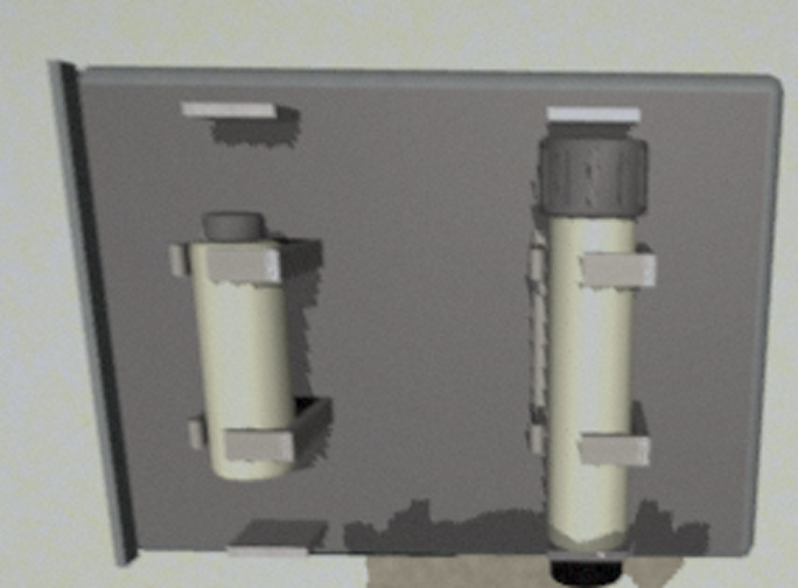

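Run:
```python
from h import *
import pickle
c=pickle.load(open("w2.pkl","rb"))
f=lambda u,v:((u+.5)/2.8-.5+75,(v+.5)/2.8-.5+40)
for n,u,v in (("a",592.5,220),("b",590.5,400),("c",589,535),("cap",594,176)):
    print(n,bp(c,f(u,v),.084))
a=bp(c,f(592.5,220),.084);b=bp(c,f(589,535),.084)
print("yaw",np.degrees(np.arctan2(*(a-b)[[1,0]])))
# junction at z=.099 top(body top), ; cap top edge
print("junction (z .102)",bp(c,f(594,216),.102)," capend silhouette",bp(c,f(594,138),.09), "bottom",bp(c,f(588,549),.084))
for n,u,v,z in (("stop+",593,112,.1),("h1L",582,255,.104),("h1L2",582,285,.104),("h2L",582,433,.104),("h2L2",582,463,.104)):
    print(n,bp(c,f(u,v),z))
```

```text
a [ 0.55889276 -0.33219059  0.084     ]
b [ 0.49877643 -0.31867667  0.084     ]
c [ 0.4492075  -0.30753376  0.084     ]
cap [ 0.57258436 -0.33561048  0.084     ]
yaw -12.669269966429852
junction (z .102) [ 0.56078473 -0.33290372  0.102     ]  capend silhouette [ 0.58403004 -0.33797385  0.09      ] bottom [ 0.44388994 -0.30601894  0.084     ]
stop+ [ 0.59121243 -0.33907187  0.1       ]
h1L [ 0.54993099 -0.32668556  0.104     ]
h1L2 [ 0.5407263  -0.32469686  0.104     ]
h2L [ 0.49284548 -0.31435203  0.104     ]
h2L2 [ 0.48260688 -0.31213995  0.104     ]
```

Run:
```python
from h import *
plan([.516,-.3224,.120],-12.6,5)
```

```text
[[0.003, 0.0002, 0.0238, 0, 0, 0.07], [0.003, 0.0002, 0.0238, 0, 0, 0.06], [0.0031, 0.0002, 0.0238, 0, 0.01, 0.07], [0.003, 0.0001, 0.0238, 0, 0, 0.06], [0.0031, 0.0001, 0.0238, 0, 0.01, 0.07]]
end [ 0.516  -0.3224  0.12  ]
```

Request:
send_rows:
  steps:
    - [0.005,0.0002,0.018,0,0,0.1]
    - [0.005,0.0002,0.024,0,0,0.1]
    - [0.003,0.0002,0.026,0,0,0.1]
    - [0.0022,0.0001,0.026,0,0,0]
    - [0,0,0.025,0,0,0]
    - [0,0,0,0,0,0]
    - [0,0,0,0,0,0]
  grip: 0.65

```text
time: 2.17
tool_pos: [0.5143, -0.3248, 0.1202]
tool_rot: [0.0, 0.994, -0.112, 0.0]
contact_force: [-1.0, -0.4, 0.2]
gripper_width: 0.651
```

Run:
```python
from h import *
import pickle
c=manip.get_calibration("wrist");im=manip.grab_frame("wrist")
s,p,R=pose();print(s["time"],p,np.degrees(np.arctan2(R[1,0],R[0,0])), s["contact_force"],s["gripper_width"],R[:,2])
cv2.imwrite("pics/w3.png",im); pickle.dump(c,open("w3.pkl","wb"))
plan([.516,-.3224,.067],-12.6,4)
```

```text
2.225 [ 0.51485928 -0.32498699  0.12112444] -12.873704601690575 [0.1163273  0.00755681 0.28116217] 0.6511815492110404 [ 0.00121752 -0.00108503 -0.99999867]
[[0.0001, -0.0007, 0.0135, 0.01, -0.02, -0.07], [0.0001, -0.0007, 0.0135, 0.01, -0.02, -0.07], [0.0001, -0.0007, 0.0136, 0.01, -0.02, -0.07], [0.0002, -0.0007, 0.0135, 0.02, -0.02, -0.06]]
end [ 0.516  -0.3224  0.067 ]
```

View pics/w3.png

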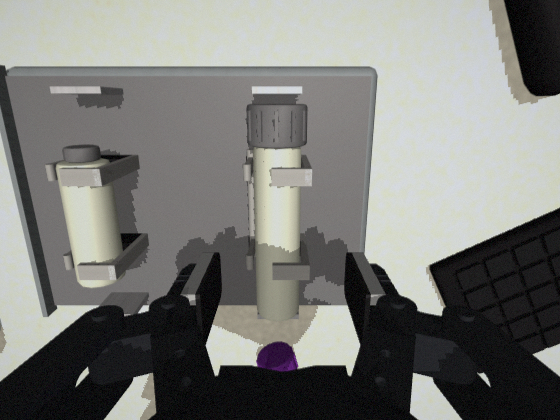

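Run:
```python
from h import *
import pickle
c=pickle.load(open("w3.pkl","rb"))
im=cv2.imread("pics/w3.png")
cv2.imwrite("pics/w3c.png",cv2.resize(im[80:330,190:370],None,fx=2.4*1,fy=2.4,interpolation=cv2.INTER_CUBIC))
g=im.astype(int).sum(2)
for r in (160,170,195,210,225,235): print(r,np.abs(np.diff(g[r,240:310])).argsort()[-4:]+240, g[r,244:310:4])
print(proj(c,[[.516,-.3224,.084],[.5149,-.3249,.121]]))
a=bp(c,(277.5,155),.084);b=bp(c,(278,305),.084);print(a,b,np.degrees(np.arctan2(*(a-b)[[1,0]])))
```

```text
160 [307 252 245 300] [377 229 167 433 528 588 626 633 650 644 638 625 573 535 378 228 313]
170 [249 253 250 268] [439 466 168 431 523 585 622 535 527 526 527 524 530 535 531 527 561]
195 [248 247 246 253] [357 358 500 415 514 588 628 642 643 639 634 621 570 514 357 366 367]
210 [255 247 248 253] [355 306 499 403 520 587 629 639 647 629 631 616 568 499 365 367 366]
225 [253 254 256 249] [364 368 505 362 522 587 627 640 644 637 631 614 554 481 357 358 363]
235 [254 253 299 249] [355 262 494 385 511 583 624 640 639 632 631 619 562 477 246 245 240]
[[278.32636339 216.34557794]
 [282.45609561 238.92273432]]
[ 0.5549404  -0.33091554  0.084     ] [ 0.45194506 -0.30729691  0.084     ] -12.915616680975806
```

View pics/w3c.png

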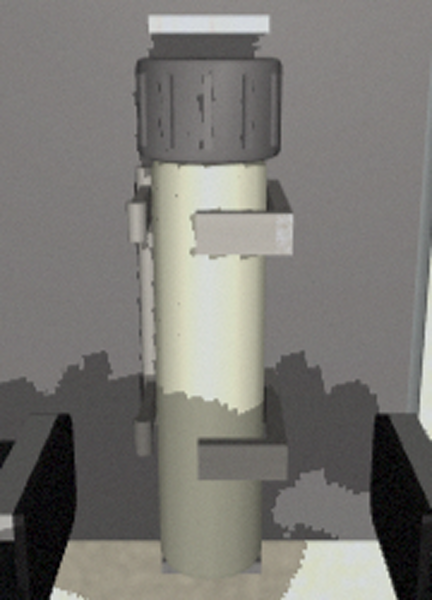

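Request:
send_rows:
  steps:
    - [0.0003,-0.0015,0.008,0,0,0]
    - [0.0003,-0.0012,0.015,0,0,0]
    - [0,0,0.016,0,0,0]
    - [0,0,0.014,0,0,0]
    - [0,0,0,0,0,0]
    - [0,0,0,0,0,0]

```text
time: 2.98
tool_pos: [0.5161, -0.3216, 0.0673]
tool_rot: [0.0, 0.994, -0.112, 0.0]
contact_force: [0.0, -0.1, 0.5]
gripper_width: 0.649
```

Run:
```python
from h import *
s,p,R=pose();print(s["time"],p,np.degrees(np.arctan2(R[1,0],R[0,0])), s["contact_force"],s["gripper_width"])
im=manip.grab_frame("wrist"); cv2.imwrite("pics/w4.png",im)
```

```text
2.975 [ 0.5161314  -0.32164577  0.0672506 ] -12.813830014601802 [ 0.00787447 -0.0715387   0.46875309] 0.6494556590792744
```

View pics/w4.png

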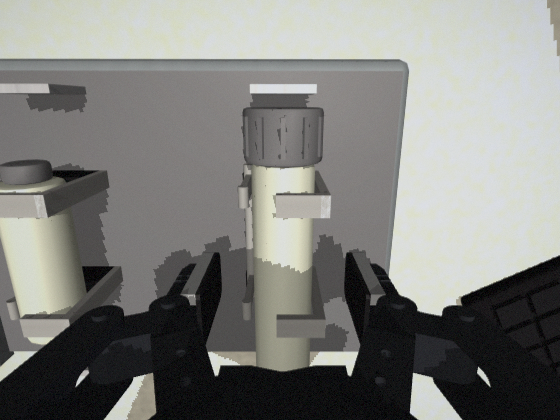

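Request:
send_rows:
  steps:
    - [0,0,0,0,0,0]
    - [0,0,0,0,0,0]
    - [0,0,0,0,0,0]
    - [0,0,0,0,0,0]
    - [0,0,0,0,0,0]
  grip: 0.0

```text
time: 3.65
tool_pos: [0.5159, -0.3215, 0.0671]
tool_rot: [-0.0, 0.994, -0.112, -0.0]
contact_force: [-0.3, 0.3, -0.3]
gripper_width: 0.002
```

Run:
```python
from h import *
s,p,R=pose();print(s["time"],p,np.degrees(np.arctan2(R[1,0],R[0,0])), s["contact_force"],s["gripper_width"],s["gripper_width"]*85)
im=manip.grab_frame("wrist"); cv2.imwrite("pics/w5.png",im)
```

```text
3.65 [ 0.51592007 -0.3214578   0.06709567] -12.811735571680787 [-0.2688071   0.26154492 -0.27320694] 0.002147864014634669 0.18256844124394686
```

View pics/w5.png

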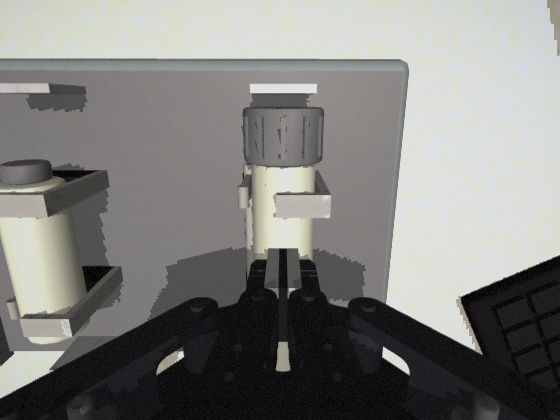

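Run:
```python
from h import *
im=manip.grab_frame("scene"); cv2.imwrite("pics/s5.png",im)
c=manip.get_calibration("scene"); s,p,R=pose()
print(proj(c,[p,p+[0,0,.02],p+[0,0,.04],[.516,-.3224,.084]]))
cv2.imwrite("pics/s5c.png",cv2.convertScaleAbs(cv2.resize(im[90:230,90:240],None,fx=4.2,fy=4.2,interpolation=cv2.INTER_CUBIC),alpha=1.5))
```

```text
[[148.85937804 161.14015585]
 [147.10801789 156.94012195]
 [145.31397701 152.63773305]
 [147.08500295 157.51600325]]
```

View pics/s5c.png

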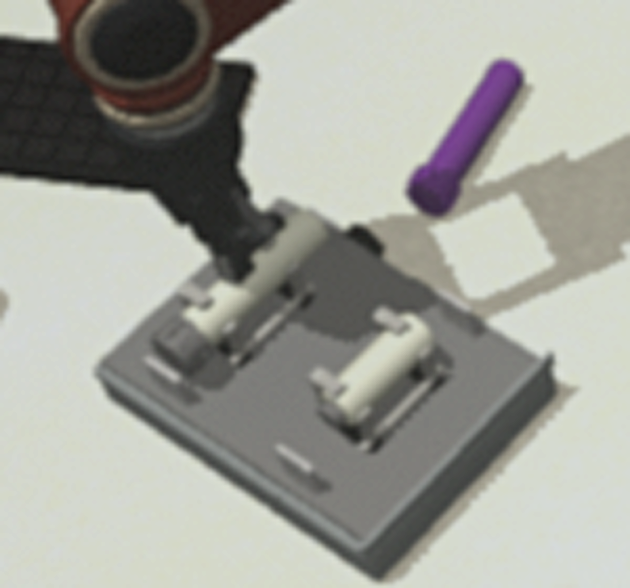

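The fingers shut on nothing. The wrist and scene pictures show the shut tips resting just above the tube (w5 tips near pixel (283, 250), in front of the tube body). The apparent pad spacing puts the real tips about 30 mm behind the reported TCP. I'll reopen, go lower in small steps, and watch the force.

Request:
send_rows:
  steps:
    - [0,0,0,0,0,0]
    - [0,0,0,0,0,0]
    - [0,0,0,0,0,0]
    - [0,0,0,0,0,0]
  grip: 0.65

```text
time: 4.25
tool_pos: [0.516, -0.3215, 0.0671]
tool_rot: [0.0, 0.994, -0.112, 0.0]
contact_force: [-0.8, 0.5, -0.0]
gripper_width: 0.648
```

Request:
send_rows:
  steps:
    - [0,0.0005,0.005,0,0,0]
    - [0,0,0.005,0,0,0]
    - [0,0,0.005,0,0,0]
    - [0,0,0,0,0,0]

```text
time: 4.75
tool_pos: [0.5153, -0.3216, 0.0512]
tool_rot: [-0.0, 0.994, -0.112, -0.001]
contact_force: [-0.2, -0.1, 0.0]
gripper_width: 0.65
```

Run:
```python
from h import *
s,p,R=pose();print(s["time"],p,np.degrees(np.arctan2(R[1,0],R[0,0])), s["contact_force"],s["gripper_width"])
im=manip.grab_frame("wrist"); cv2.imwrite("pics/w6.png",im)
im=manip.grab_frame("scene"); 
cv2.imwrite("pics/s6c.png",cv2.convertScaleAbs(cv2.resize(im[90:230,90:240],None,fx=4.2,fy=4.2,interpolation=cv2.INTER_CUBIC),alpha=1.5))
```

```text
4.75 [ 0.51533519 -0.32159279  0.05117639] -12.817223174954329 [-0.22298928 -0.0717086   0.01866635] 0.6502038272730994
```

View pics/w6.png

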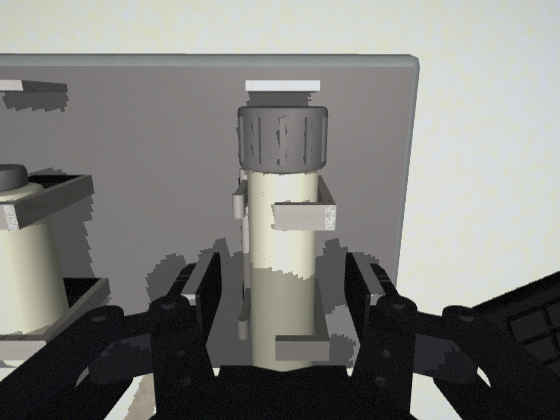

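View pics/s6c.png

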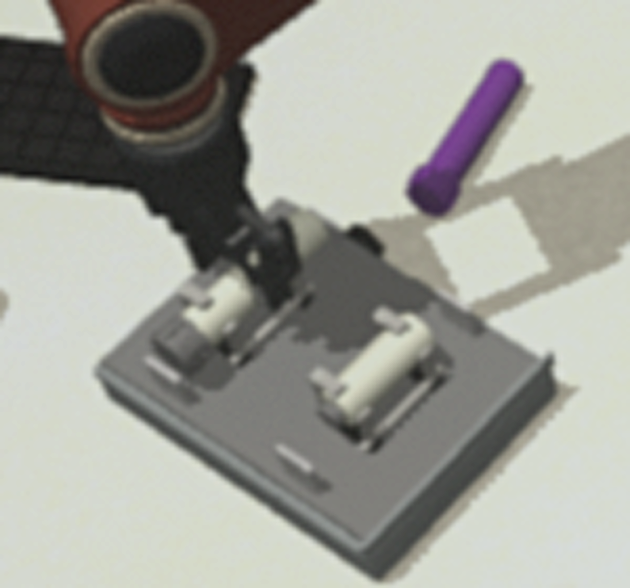

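Run:
```python
from h import *
c=manip.get_calibration("scene"); s,p,R=pose()
f=lambda P:((proj(c,P)-[90,90])*4.2).round(0).tolist()
for d in (0,.02,.035,.05):
    print(d,f([p+R@[x,-y,-d] for x in (.011,-.011) for y in (.0276,.042)]))
S=np.array([.516,-.3222,.084]);M=tgtR(-12.7)*[1,-1,-1]
print("seat clips leaf tip/axle",f([S+M@[x,.0185,z] for x in (.03,-.03) for z in (.006,-.026)]))
print("hook tips",f([S+M@[x,.003,.02] for x in (.025,.035,-.025,-.035)]))
print("tube ends",f([S+M@[x,0,0] for x in (.07,-.07)]))
im=cv2.imread("pics/s6c.png");cv2.imwrite("pics/s6d.png",cv2.resize(im[180:400,130:360],None,fx=3,fy=3,interpolation=cv2.INTER_CUBIC))
w=manip.get_calibration("wrist"); print("wrist hooks",proj(w,[S+M@[x,y,.02] for x in (.025,.035,-.025,-.035) for y in (.003,-.02)]).round(0).tolist())
```

```text
0 [[270.0, 341.0], [285.0, 351.0], [292.0, 320.0], [308.0, 330.0]]
0.02 [[263.0, 324.0], [278.0, 334.0], [285.0, 302.0], [301.0, 312.0]]
0.035 [[258.0, 311.0], [273.0, 321.0], [280.0, 289.0], [296.0, 299.0]]
0.05 [[252.0, 297.0], [268.0, 308.0], [275.0, 276.0], [291.0, 286.0]]
seat clips leaf tip/axle [[226.0, 321.0], [238.0, 348.0], [288.0, 262.0], [299.0, 290.0]]
hook tips [[209.0, 292.0], [199.0, 302.0], [262.0, 244.0], [272.0, 234.0]]
tube ends [[166.0, 353.0], [311.0, 217.0]]
wrist hooks [[275.0, 230.0], [335.0, 230.0], [275.0, 205.0], [336.0, 205.0], [276.0, 341.0], [330.0, 341.0], [276.0, 360.0], [329.0, 360.0]]
```

View pics/s6d.png

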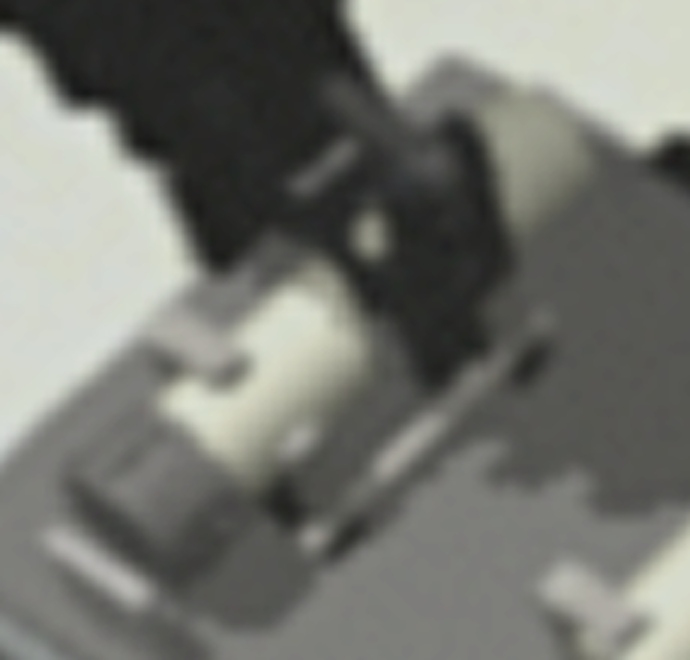

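Request:
send_rows:
  steps:
    - [0.001,0,0.004,0,0,0]
    - [0.001,0,0.004,0,0,0]
    - [0,0,0.004,0,0,0]
    - [0,0,0.003,0,0,0]
    - [0,0,0,0,0,0]

```text
time: 5.48
tool_pos: [0.5175, -0.3222, 0.0366]
tool_rot: [-0.0, 0.994, -0.112, -0.0]
contact_force: [-0.7, -0.8, -0.3]
gripper_width: 0.652
```

Run:
```python
from h import *
s,p,R=pose();print(s["time"],p,np.degrees(np.arctan2(R[1,0],R[0,0])), s["contact_force"],s["gripper_width"])
im=manip.grab_frame("wrist"); cv2.imwrite("pics/w7.png",im)
im=manip.grab_frame("scene"); 
cv2.imwrite("pics/s7c.png",cv2.convertScaleAbs(cv2.resize(im[130:185,120:175],None,fx=11,fy=11,interpolation=cv2.INTER_CUBIC),alpha=1.5))
```

```text
5.475 [ 0.51749855 -0.32220033  0.03660255] -12.817482713541079 [-0.71728597 -0.80525582 -0.26524499] 0.6517251800548128
```

View pics/w7.png

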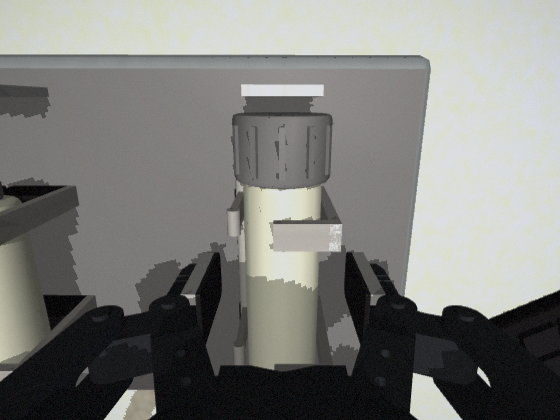

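View pics/s7c.png

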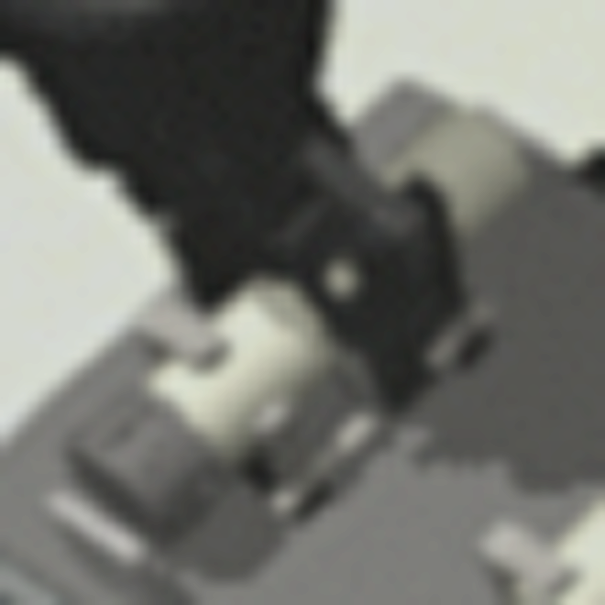

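Request:
send_rows:
  steps:
    - [0,0,0,0,0,0]
    - [0,0,0,0,0,0]
    - [0,0,0,0,0,0]
    - [0,0,0,0,0,0]
    - [0,0,0,0,0,0]
  grip: 0.0

```text
time: 6.2
tool_pos: [0.5181, -0.3227, 0.0376]
tool_rot: [0.0, 0.994, -0.112, 0.0]
contact_force: [0.7, -0.3, 3.2]
gripper_width: 0.332
```

Run:
```python
from h import *
s,p,R=pose();print(s["time"],p,np.degrees(np.arctan2(R[1,0],R[0,0])), s["contact_force"],s["ft_torque"],s["gripper_width"],s["gripper_width"]*85)
im=manip.grab_frame("wrist"); cv2.imwrite("pics/w8.png",im)
```

```text
6.2 [ 0.51810309 -0.32273721  0.03759392] -12.81520922865206 [ 0.70884715 -0.34534658  3.16395449] [-0.05755724  0.01304732 -0.0021273 ] 0.3317785007275697 28.201172561843425
```

View pics/w8.png

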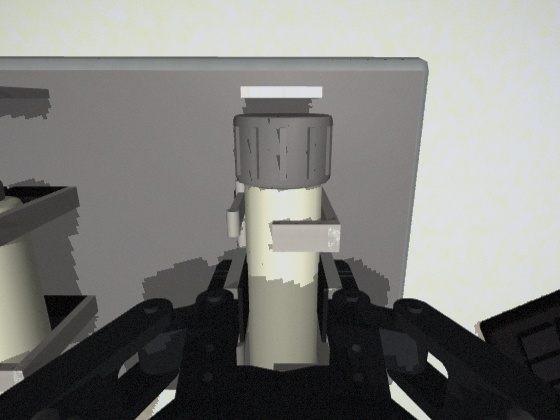

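Run:
```python
from h import *
c=manip.get_calibration("scene"); print("cam",-c["R"].T@c["t"])
from scipy.optimize import fsolve
p=np.array([.5175,-.3222,.0366]);R=tgtR(-12.8)
p6=np.array([.5153,-.3216,.0512])
for y in (.0276,.032,.036,.042):
    for nm,q,px in (("f7",p,(155.9,166.8)),("r7",p,(159.1,162.7)),("f6",p6,(155.2,163.3)),("r6",p6,(159.5,160.2))):
        s=fsolve(lambda v:proj(c,q+R@[v[0],-y,-v[1]])[0]-px,[0,.03]); print(y,nm,(s*1000).round(1))
im=cv2.imread("pics/w8.png"); cv2.imwrite("pics/w8c.png",cv2.convertScaleAbs(cv2.resize(im[230:380,200:365],None,fx=4.8,fy=4,interpolation=cv2.INTER_CUBIC),alpha=2))
```

```text
cam [1.14418284 0.39448502 1.22172802]
0.0276 f7 [-0.7 25.7]
0.0276 r7 [-15.2  29.4]
0.0276 f6 [-0.5 25.8]
0.0276 r6 [-17.   22.3]
0.032 f7 [ 1.7 32. ]
0.032 r7 [-12.7  35.6]
0.032 f6 [ 2. 32.]
0.032 r6 [-14.5  28.6]
0.036 f7 [ 4.  37.7]
0.036 r7 [-10.4  41.3]
0.036 f6 [ 4.2 37.7]
0.036 r6 [-12.2  34.2]
0.042 f7 [ 7.3 46.3]
0.042 r7 [-6.9 49.9]
0.042 f6 [ 7.6 46.1]
0.042 r6 [-8.7 42.7]
```

View pics/w8c.png

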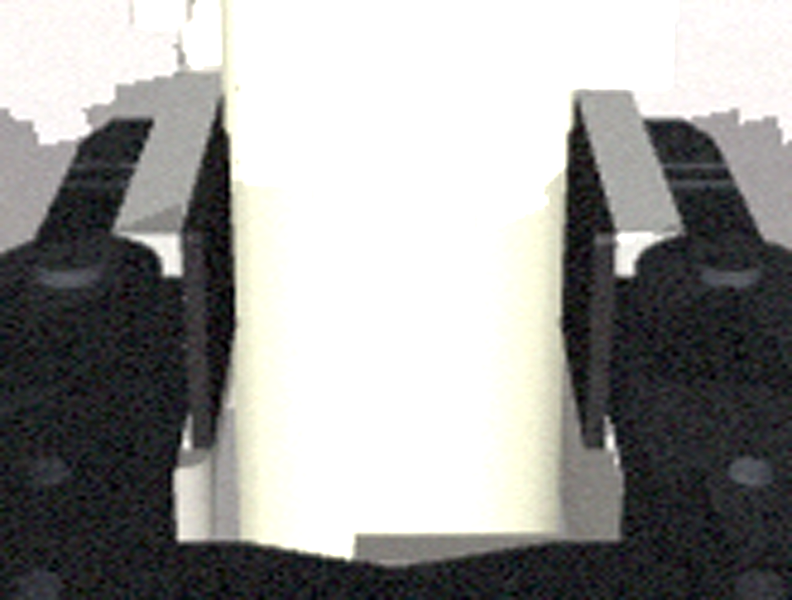

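The zoomed pads give a consistent answer when I require the 22 mm pad width and the 13 mm swing. The tips stand about 40 mm behind the reported TCP, so they are only about 4 mm below the tube axis. That is too shallow, so I'll open and go 9–10 mm lower.

Request:
send_rows:
  steps:
    - [0,0,0,0,0,0]
    - [0,0,0,0,0,0]
    - [0,0,0,0,0,0]
    - [0,0,0.003,0,0,0]
    - [0,0,0.003,0,0,0]
    - [0,0,0.0025,0,0,0]
    - [0,0,0,0,0,0]
  grip: 0.6

```text
time: 7.12
tool_pos: [0.5175, -0.3222, 0.0281]
tool_rot: [-0.0, 0.994, -0.112, -0.0]
contact_force: [-0.2, 0.3, -0.2]
gripper_width: 0.599
```

Run:
```python
from h import *
s,p,R=pose();print(s["time"],p,np.degrees(np.arctan2(R[1,0],R[0,0])), s["contact_force"],s["gripper_width"])
im=manip.grab_frame("wrist"); cv2.imwrite("pics/w9.png",im)
cv2.imwrite("pics/w9c.png",cv2.convertScaleAbs(cv2.resize(im[200:380,180:385],None,fx=3.6,fy=3.2,interpolation=cv2.INTER_CUBIC),alpha=1.5))
im=manip.grab_frame("scene"); 
cv2.imwrite("pics/s9c.png",cv2.convertScaleAbs(cv2.resize(im[130:185,120:175],None,fx=11,fy=11,interpolation=cv2.INTER_CUBIC),alpha=1.5))
```

```text
7.125 [ 0.51753148 -0.32222366  0.02814768] -12.816543487475695 [-0.20889287  0.33950326 -0.22918958] 0.5992199656895588
```

View pics/w9c.png

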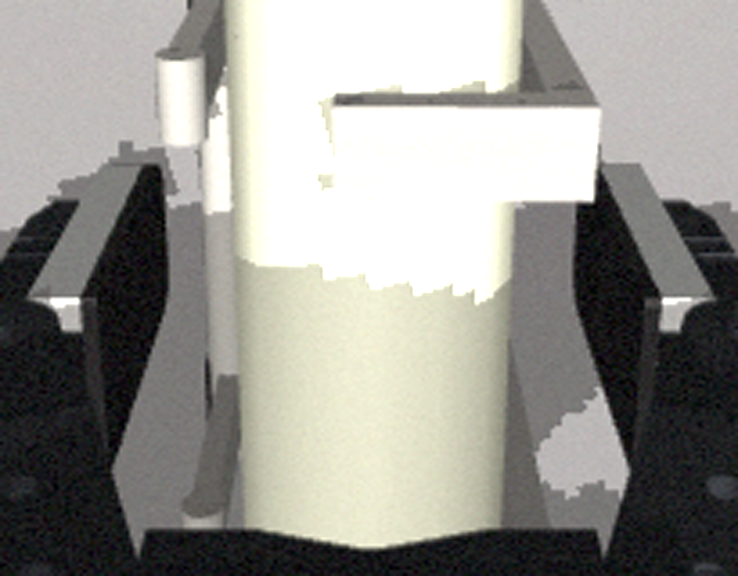

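View pics/s9c.png

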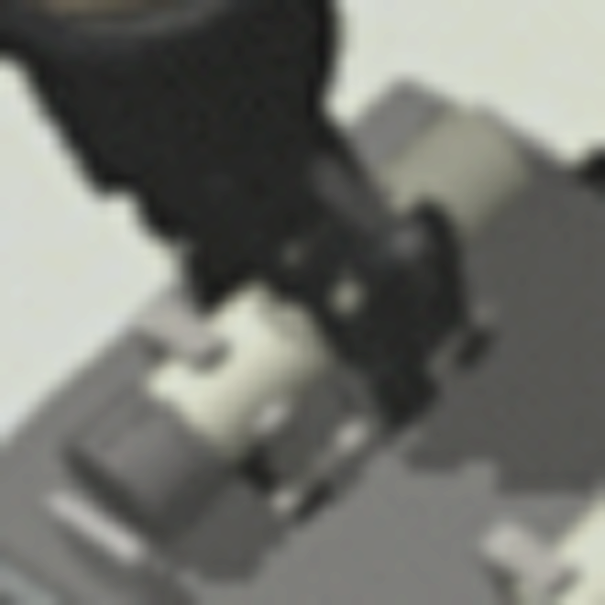

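Request:
send_rows:
  steps:
    - [0,0,0.002,0,0,0]
    - [0,0,0,0,0,0]
    - [0,0,0,0,0,0]
    - [0,0,0,0,0,0]
    - [0,0,0,0,0,0]
  grip: 0.0

```text
time: 7.85
tool_pos: [0.5191, -0.3217, 0.0283]
tool_rot: [-0.001, 0.994, -0.112, 0.001]
contact_force: [-0.1, 5.8, 7.0]
gripper_width: 0.333
```

Run:
```python
from h import *
s,p,R=pose();print(s["time"],p,np.degrees(np.arctan2(R[1,0],R[0,0])), s["contact_force"],s["ft_torque"],s["gripper_width"],s["gripper_width"]*85)
im=manip.grab_frame("wrist"); cv2.imwrite("pics/w10.png",im)
cv2.imwrite("pics/w10c.png",cv2.convertScaleAbs(cv2.resize(im[200:380,180:385],None,fx=3.6,fy=3.2,interpolation=cv2.INTER_CUBIC),alpha=1.5))
```

```text
7.85 [ 0.51914892 -0.32166526  0.028317  ] -12.818777191705395 [-0.13717332  5.79376838  7.00671777] [ 9.50925519e-01 -1.24394641e-01  3.08925719e-04] 0.33255051389355733 28.26679368095237
```

View pics/w10c.png

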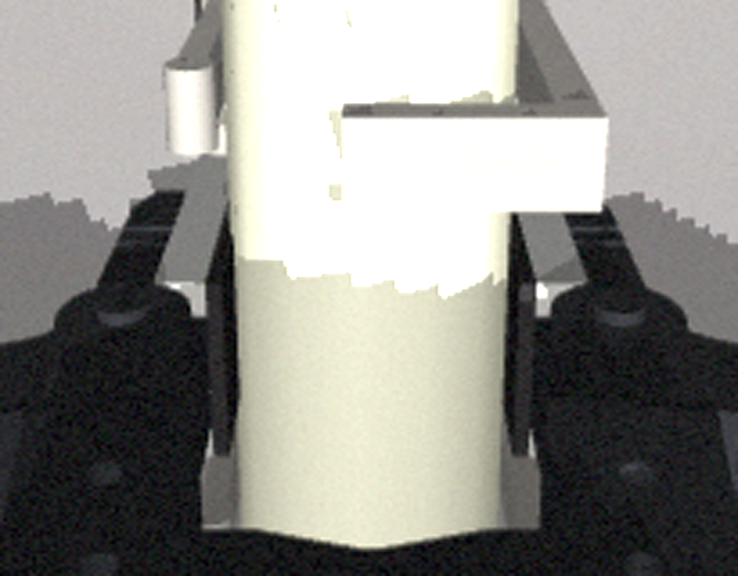

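Request:
send_rows:
  steps:
    - [0,-0.002,-0.001,0,0,0]
    - [0,-0.002,0,0,0,0]
    - [0,-0.002,0,0,0,0]
    - [0,-0.002,0,0,0,0]
    - [0,0,0,0,0,0]

```text
time: 8.52
tool_pos: [0.5198, -0.3156, 0.028]
tool_rot: [0.001, 0.994, -0.112, 0.001]
contact_force: [0.1, -4.9, 2.0]
gripper_width: 0.334
```

Run:
```python
from h import *
s,p,R=pose();print(s["time"],p,np.degrees(np.arctan2(R[1,0],R[0,0])), s["contact_force"],s["ft_torque"],s["gripper_width"])
M=tgtR(-12.7)*[1,-1,-1]; print("seat frame disp",M.T@(p-[.51915,-.32167,.0283]))
im=manip.grab_frame("wrist"); cv2.imwrite("pics/w11.png",im)
```

```text
8.525 [ 0.51984435 -0.31562647  0.02799941] -12.825883467936487 [ 0.11261841 -4.92501348  1.97530149] [-0.83017868  0.01909395 -0.04494052] 0.3342262826372532
seat frame disp [-0.00065128  0.00604833 -0.00030059]
```

View pics/w11.png

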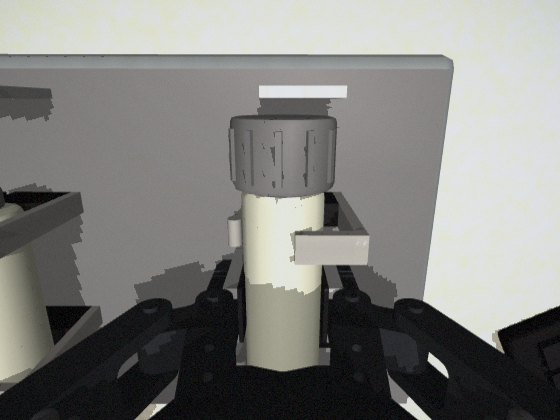

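Request:
send_rows:
  steps:
    - [0,-0.003,0,0,0,0]
    - [0,-0.003,0,0,0,0]
    - [0,-0.003,-0.002,0,0,0]
    - [0,-0.003,-0.002,0,0,0]
    - [0,-0.003,-0.002,0,0,0]
    - [0,-0.003,-0.002,0,0,0]
    - [0,-0.003,-0.002,0,0,0]
    - [0,-0.003,-0.002,0,0,0]

```text
time: 9.57
tool_pos: [0.5244, -0.2928, 0.04]
tool_rot: [0.001, 0.994, -0.112, -0.0]
contact_force: [-1.8, -5.8, 3.6]
gripper_width: 0.339
```

Run:
```python
from h import *
s,p,R=pose();print(s["time"],p,np.degrees(np.arctan2(R[1,0],R[0,0])), s["contact_force"],s["ft_torque"],s["gripper_width"])
M=tgtR(-12.7)*[1,-1,-1]; print("seat frame disp",M.T@(p-[.51915,-.32167,.0283]))
im=manip.grab_frame("wrist"); cv2.imwrite("pics/w12.png",im)
```

```text
9.575 [ 0.52441359 -0.29277423  0.03997658] -12.834739561569174 [-1.78033742 -5.75926478  3.59592987] [-0.97521498  0.26061576 -0.01082038] 0.3391056357538809
seat frame disp [-0.00121781  0.02934601  0.01167658]
```

View pics/w12.png

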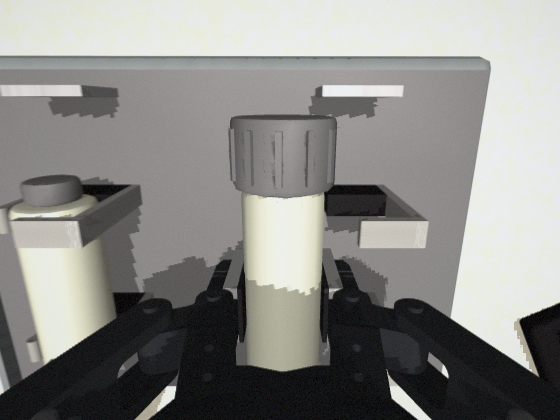

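Request:
send_rows:
  steps:
    - [0,-0.001,-0.004,0,0,0]
    - [0,-0.001,-0.005,0,0,0]
    - [0,0,-0.008,0,0,0]
    - [0,0,-0.014,0,0,0]
    - [0,0,-0.02,0,0,0]
    - [0,0,-0.025,0,0,0]
    - [0,0,-0.025,0,0,0]
    - [0,0,-0.02,0,0,0]

```text
time: 10.62
tool_pos: [0.5258, -0.2895, 0.1632]
tool_rot: [0.0, 0.994, -0.112, 0.001]
contact_force: [-0.1, -0.0, -1.3]
gripper_width: 0.333
```

Run:
```python
from h import *
s,p,R=pose();print(s["time"],p,np.degrees(np.arctan2(R[1,0],R[0,0])), s["contact_force"],s["ft_torque"],s["gripper_width"])
im=manip.grab_frame("wrist"); cv2.imwrite("pics/w13.png",im)
im=manip.grab_frame("scene"); cv2.imwrite("pics/s13.png",cv2.convertScaleAbs(im,alpha=1.4))
plan([.527,.10,.175],60,8)
```

```text
10.625 [ 0.52581528 -0.28946419  0.16318202] -12.810146186141328 [-0.12029391 -0.04890261 -1.26226666] [-0.01504151 -0.02807385  0.02885373] 0.3326647672944645
[[-0.0108, -0.0476, -0.0015, 0.04, -0.03, -9.1], [-0.0032, -0.0487, -0.0014, 0.04, -0.02, -9.1], [0.0046, -0.0486, -0.0014, 0.04, -0.03, -9.1], [0.0122, -0.0472, -0.0014, 0.04, -0.02, -9.1], [0.0195, -0.0447, -0.0013, 0.04, -0.03, -9.1], [0.0264, -0.0411, -0.0013, 0.04, -0.02, -9.1], [0.0325, -0.0364, -0.0013, 0.04, -0.03, -9.11], [0.0378, -0.0307, -0.0013, 0.05, -0.02, -9.1]]
end [0.527 0.1   0.175]
```

View pics/w13.png

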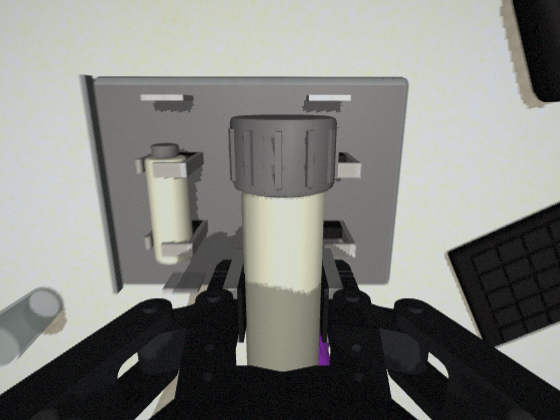

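View pics/s13.png

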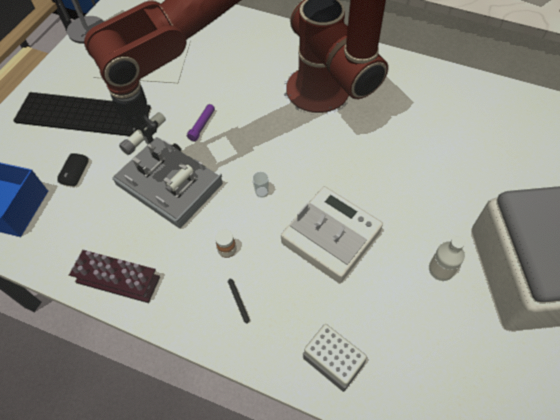

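Run:
```python
from h import *
plan([.455,.20,.175],74.6,12)
```

```text
[[-0.0149, -0.0385, -0.001, 0.03, -0.01, -7.28], [-0.0099, -0.0401, -0.001, 0.03, -0.01, -7.28], [-0.0047, -0.041, -0.001, 0.03, -0.01, -7.29], [0.0005, -0.0413, -0.001, 0.03, -0.01, -7.28], [0.0057, -0.0409, -0.0009, 0.03, -0.02, -7.29], [0.0109, -0.0399, -0.0009, 0.03, -0.01, -7.28], [0.0158, -0.0381, -0.0009, 0.03, -0.01, -7.29], [0.0205, -0.0358, -0.0009, 0.03, -0.02, -7.28], [0.0249, -0.033, -0.0009, 0.03, -0.01, -7.29], [0.0289, -0.0295, -0.0009, 0.03, -0.02, -7.28], [0.0324, -0.0256, -0.0009, 0.04, -0.01, -7.29], [0.0354, -0.0213, -0.0009, 0.03, -0.02, -7.28]]
end [0.455 0.2   0.175]
```

Request:
send_rows:
  steps:
    - [-0.015,-0.0385,-0.001,0,0,-7.28]
    - [-0.01,-0.04,-0.001,0,0,-7.28]
    - [-0.0047,-0.041,-0.001,0,0,-7.28]
    - [0.0005,-0.0413,-0.001,0,0,-7.28]
    - [0.0057,-0.041,-0.001,0,0,-7.28]
    - [0.011,-0.04,-0.001,0,0,-7.28]
    - [0.016,-0.038,-0.001,0,0,-7.28]
    - [0.0205,-0.036,-0.001,0,0,-7.28]

```text
time: 11.72
tool_pos: [0.4764, 0.0392, 0.1677]
tool_rot: [-0.0, 0.922, 0.388, -0.001]
contact_force: [-0.0, -0.6, -0.8]
gripper_width: 0.334
```

Request:
send_rows:
  steps:
    - [0.025,-0.033,-0.001,0,0,-7.28]
    - [0.029,-0.0295,-0.001,0,0,-7.28]
    - [0.0325,-0.0255,-0.001,0,0,-7.28]
    - [0.0355,-0.0215,-0.001,0,0,-7.28]
    - [0,0,0,0,0,0]
    - [0,0,0,0,0,0]

```text
time: 12.48
tool_pos: [0.4532, 0.2013, 0.1719]
tool_rot: [-0.0, 0.796, 0.605, -0.001]
contact_force: [-0.9, -1.2, -1.7]
gripper_width: 0.332
```

Run:
```python
from h import *
import pickle
c=manip.get_calibration("wrist");im=manip.grab_frame("wrist"); cv2.imwrite("pics/w14.png",im); pickle.dump(c,open("w14.pkl","wb"))
c2=manip.get_calibration("wrist");print(abs(c["t"]-c2["t"]).max())
s,p,R=pose();print(s["time"],p,np.degrees(np.arctan2(R[1,0],R[0,0])), s["contact_force"],s["gripper_width"])
```

```text
7.458301759377672e-05
12.525 [0.45339999 0.20098538 0.1720165 ] 74.46499882060958 [-0.28491577  0.72885251 -0.82778205] 0.33147544268128815
```

View pics/w14.png

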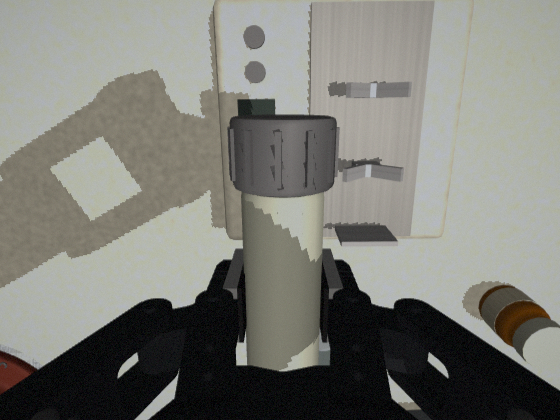

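Run:
```python
import cv2
im=cv2.imread("pics/w14.png")
cv2.imwrite("pics/w14c.png",cv2.resize(im[70:255,305:440],None,fx=4,fy=3.2*1.25/1.25,interpolation=cv2.INTER_CUBIC))
```

```text
(no output)
```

View pics/w14c.png

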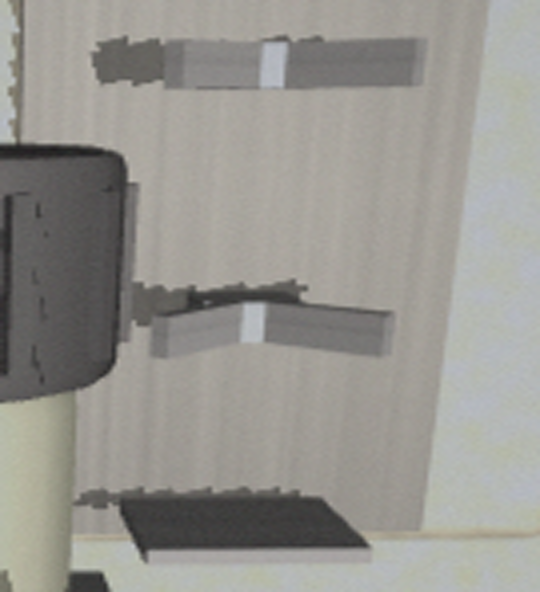

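Run:
```python
from h import *
import pickle
c=pickle.load(open("w14.pkl","rb"))
f=lambda u,v:((u+.5)/4-.5+305,(v+.5)/3.2-.5+70)
px=[f(165,39),f(166,88),f(424,38),f(426,86),f(151,319),f(152,357),f(392,312),f(393,355)]
g=[.527,.233,np.radians(74.6)]
for z in (.096,.099,.1):
    m=[[x,y,z] for xs,ys in (((.035,.025),(.023,-.023)),((-.025,-.035),(.023,-.023))) for y in ys for x in xs]
    x,r=fit(c,m,px,g); print(z,x,np.degrees(x[2]),r.round(1).tolist())
n1=bp(c,f(274,64),.08);n2=bp(c,f(254.5,323),.08);print(n1,n2,(n1+n2)/2,np.degrees(np.arctan2(*(n1-n2)[[1,0]])),np.linalg.norm(n1-n2))
# offset of tube seen by wrist: cap rim
```

```text
0.096 [0.53098187 0.23239786 1.31132716] 75.13351176835373 [[-0.3, 0.3], [-1.1, 0.2], [1.8, -0.1], [-0.1, 0.1], [-0.2, -1.3], [-1.0, 0.1], [1.8, 0.3], [0.3, 0.1]]
0.099 [0.5302726  0.23275052 1.31208297] 75.17681644508764 [[-0.7, -0.1], [-1.5, -0.1], [2.2, -0.6], [0.3, -0.2], [-0.5, -0.7], [-1.3, 0.8], [2.2, 0.8], [0.7, 0.8]]
0.1 [0.53002956 0.23285866 1.31229445] 75.18893367498171 [[-0.8, -0.3], [-1.7, -0.1], [2.3, -0.8], [0.4, -0.3], [-0.7, -0.5], [-1.4, 1.1], [2.3, 1.0], [0.8, 1.0]]
[0.53906887 0.26163955 0.08      ] [0.52362339 0.20303493 0.08      ] [0.53134613 0.23233724 0.08      ] 75.23521366330495 0.06060581849585581
```

Run:
```python
from h import *
plan([.472,.207,.130],75,4)
```

```text
[[0.0027, 0.0041, 0.0105, -0.01, 0.01, -0.13], [0.0027, 0.0041, 0.0105, -0.01, 0.01, -0.14], [0.0027, 0.0041, 0.0105, -0.01, 0.01, -0.13], [0.0026, 0.0041, 0.0105, -0.01, 0.02, -0.14]]
end [0.472  0.2069 0.13  ]
```

Request:
send_rows:
  steps:
    - [0.0027,0.004,0.0105,0,0,-0.13]
    - [0.0027,0.004,0.0105,0,0,-0.13]
    - [0.0027,0.004,0.0105,0,0,-0.13]
    - [0.0027,0.004,0.0105,0,0,-0.13]
    - [0,0,0,0,0,0]
    - [0,0,0,0,0,0]

```text
time: 13.28
tool_pos: [0.472, 0.208, 0.1307]
tool_rot: [0.0, 0.793, 0.609, 0.0]
contact_force: [0.3, 0.2, -1.7]
gripper_width: 0.333
```

Run:
```python
from h import *
import pickle
c=manip.get_calibration("wrist");im=manip.grab_frame("wrist"); cv2.imwrite("pics/w15.png",im); pickle.dump(c,open("w15.pkl","wb"))
c2=manip.get_calibration("wrist");print(abs(c["t"]-c2["t"]).max())
s,p,R=pose();print(s["time"],p,np.degrees(np.arctan2(R[1,0],R[0,0])), s["contact_force"],s["gripper_width"])
cv2.imwrite("pics/w15c.png",cv2.resize(im[40:240,215:415],None,fx=4,fy=3,interpolation=cv2.INTER_CUBIC))
```

```text
0.0001898488919996888
13.325 [0.4721004  0.20809583 0.1310327 ] 75.07011323394232 [ 0.92419279 -0.18528011 -0.92667312] 0.33122007629263744
```

View pics/w15c.png

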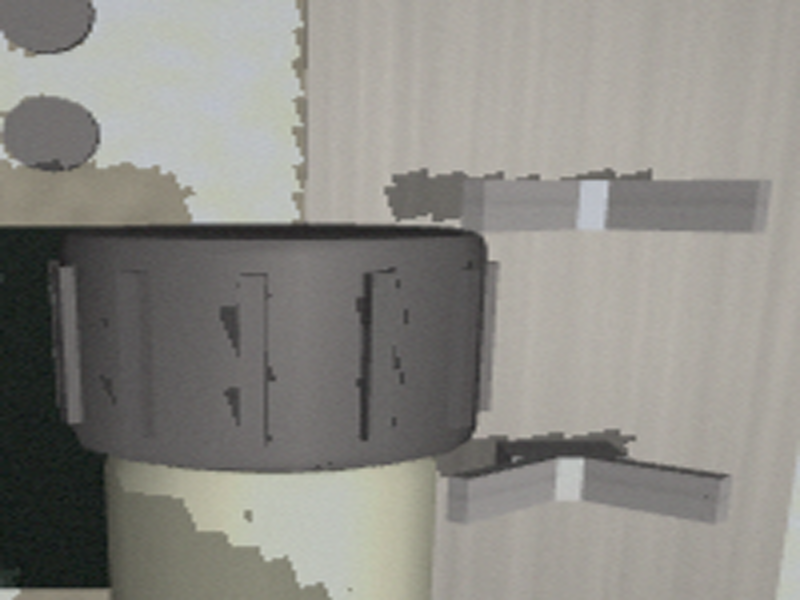

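Run:
```python
from h import *
import pickle
c=pickle.load(open("w15.pkl","rb"))
f=lambda u,v:((u+.5)/4-.5+215,(v+.5)/3-.5+40)
px=[f(463,180),f(462,231),f(771,180),f(766,231),f(447,478),f(448,523),f(731,476),f(725,521)]
g=[.53,.233,np.radians(75)]
for z in (.096,.099):
    m=[[x,y,z] for xs,ys in (((.035,.025),(.023,-.023)),((-.025,-.035),(.023,-.023))) for y in ys for x in xs]
    x,r=fit(c,m,px,g); print(z,x,np.degrees(x[2]),r.round(1).tolist())
n1=bp(c,f(592,205),.08);n2=bp(c,f(569.5,479),.08);print(n1,n2,(n1+n2)/2,np.degrees(np.arctan2(*(n1-n2)[[1,0]])),np.linalg.norm(n1-n2))
# tube: body silhouette cols / cap; cap lower rim row ~466 , cols 62..488
p=np.array([.4721,.2081,.1310]);R=tgtR(75.07)
for u,v in ((275,468),):
    P=bp(c,f(u,v),p[2]+.0557+.018); print("rim in tool",R.T@(P-p))
for u,v in ((273,530),(275,600)):
    P=bp(c,f(u,v),p[2]+.0557); print("body axis in tool",R.T@(P-p))
```

```text
0.096 [0.53069337 0.23254711 1.31102316] 75.11609371986128 [[-0.7, -0.0], [-1.1, 0.6], [0.9, -0.1], [0.4, 0.6], [-0.4, -0.6], [-1.2, -0.6], [1.1, 0.1], [1.1, 0.0]]
0.099 [0.53009654 0.2331385  1.31153921] 75.14566114380253 [[-1.3, -0.8], [-1.7, 0.1], [1.5, -0.9], [1.0, 0.0], [-0.9, 0.1], [-1.7, 0.3], [1.5, 0.7], [1.5, 0.9]]
[0.53861265 0.26150095 0.08      ] [0.52329311 0.20332315 0.08      ] [0.53095288 0.23241205 0.08      ] 75.24759445791054 0.06016098902798466
rim in tool [ 4.50926372e-02 -4.66580535e-05 -7.37000000e-02]
body axis in tool [ 0.03237203 -0.00016407 -0.0557    ]
body axis in tool [ 2.31920226e-02  2.85110638e-05 -5.57000000e-02]
```

Run:
```python
from h import *
p,R=plan([.5311,.2340,.125],75.15,4)
plan([.5311,.2340,.066],75.15,4,p,R)
```

```text
[[0.0101, 0.0126, 0.0015, 0.01, 0, -0.02], [0.01, 0.0126, 0.0015, 0.01, -0.01, -0.02], [0.0101, 0.0126, 0.0015, 0.01, 0, -0.02], [0.01, 0.0126, 0.0016, 0, -0.01, -0.02]]
end [0.5311 0.234  0.125 ]
[[0, 0, 0.0147, 0, 0, 0.0], [0, 0, 0.0148, 0, 0, 0.0], [0, 0, 0.0147, 0, 0, 0.0], [0, 0, 0.0148, 0, 0, 0.0]]
end [0.5311 0.234  0.066 ]
```

Request:
send_rows:
  steps:
    - [0.01,0.0126,0.0015,0,0,0]
    - [0.01,0.0126,0.0015,0,0,0]
    - [0.01,0.0126,0.0015,0,0,0]
    - [0.01,0.0126,0.0015,0,0,0]
    - [0,0,0.015,0,0,0]
    - [0,0,0.015,0,0,0]
    - [0,0,0.013,0,0,0]
    - [0,0,0.012,0,0,0]

```text
time: 14.32
tool_pos: [0.5301, 0.2333, 0.0682]
tool_rot: [-0.0, 0.793, 0.609, -0.001]
contact_force: [0.1, -0.5, -1.3]
gripper_width: 0.332
```

Request:
send_rows:
  steps:
    - [0,0,0.002,0,0,0]
    - [0,0,0,0,0,0]

```text
time: 14.58
tool_pos: [0.5309, 0.2336, 0.0677]
tool_rot: [0.0, 0.793, 0.609, 0.0]
contact_force: [0.2, 0.0, -1.6]
gripper_width: 0.336
```

Run:
```python
from h import *
s,p,R=pose();print(s["time"],p,np.degrees(np.arctan2(R[1,0],R[0,0])), s["contact_force"],s["gripper_width"])
M=tgtR(75.15)*[1,-1,-1]; print("err in cradle frame mm",M.T@(p-[.5311,.2340,.0443])*1000)
im=manip.grab_frame("wrist"); cv2.imwrite("pics/w16.png",im)
im=manip.grab_frame("scene")
cv2.imwrite("pics/s16c.png",cv2.convertScaleAbs(cv2.resize(im[160:290,260:400],None,fx=5,fy=4.5,interpolation=cv2.INTER_CUBIC),alpha=1.4))
```

```text
14.575 [0.53093196 0.23364565 0.06765156] 75.06439668455593 [ 0.21576829  0.02753706 -1.58402135] 0.33562727995663405
err in cradle frame mm [-0.38558506  0.07161464 23.35155555]
```

View pics/w16.png

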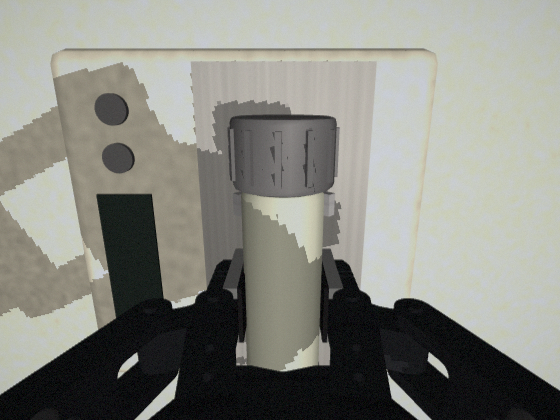

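View pics/s16c.png

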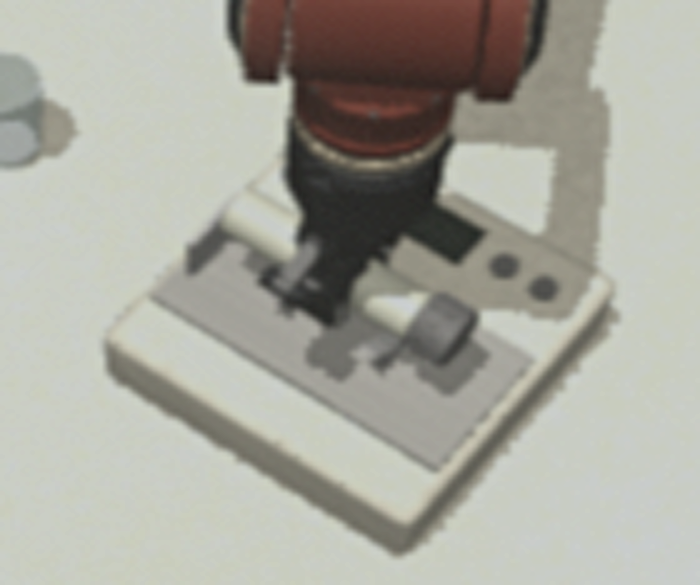

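Request:
send_rows:
  steps:
    - [0,0,0.006,0,0,0]
    - [0,0,0.006,0,0,0]
    - [0,0,0.005,0,0,0]
    - [0,0,0.003,0,0,0]
    - [0,0,0.001,0,0,0]
    - [0,0,0,0,0,0]

```text
time: 15.42
tool_pos: [0.5309, 0.2336, 0.0466]
tool_rot: [-0.0, 0.793, 0.609, 0.0]
contact_force: [-1.0, -0.2, -1.5]
gripper_width: 0.334
```

Run:
```python
from h import *
s,p,R=pose();print(s["time"],p,np.degrees(np.arctan2(R[1,0],R[0,0])), s["contact_force"],s["ft_torque"],s["gripper_width"])
```

```text
15.425 [0.53091538 0.23364098 0.04661362] 75.06331989606213 [-0.95502303 -0.15560982 -1.50323176] [-0.01924038 -0.04957682 -0.00557245] 0.3339695183941677
```

No contact yet, since the force is still just the tube's weight. I'll continue in 1 mm steps.

Request:
send_rows:
  steps:
    - [0,0,0.001,0,0,0]
    - [0,0,0.001,0,0,0]
    - [0,0,0,0,0,0]

```text
time: 15.8
tool_pos: [0.5308, 0.2336, 0.0445]
tool_rot: [-0.0, 0.793, 0.609, -0.0]
contact_force: [0.7, -0.2, -1.9]
gripper_width: 0.337
```

Request:
send_rows:
  steps:
    - [0,0,0.001,0,0,0]
    - [0,0,0,0,0,0]

```text
time: 16.05
tool_pos: [0.5313, 0.2337, 0.044]
tool_rot: [0.0, 0.793, 0.609, 0.0]
contact_force: [-0.3, -0.3, 0.4]
gripper_width: 0.333
```

Run:
```python
from h import *
s,p,R=pose();print(s["time"],p, s["contact_force"],s["ft_torque"],s["gripper_width"])
```

```text
16.05 [0.53129872 0.23367601 0.04403907] [-0.33130144 -0.31995306  0.35039465] [-0.11164628 -0.07943378  0.02092384] 0.33300365124694375
```

Request:
send_rows:
  steps:
    - [0,0,0.001,0,0,0]
    - [0,0,0,0,0,0]

```text
time: 16.3
tool_pos: [0.5313, 0.2337, 0.044]
tool_rot: [0.0, 0.793, 0.609, 0.0]
contact_force: [-3.2, -1.3, 6.4]
gripper_width: 0.338
```

Run:
```python
from h import *
s,p,R=pose();print(s["time"],p, s["contact_force"],s["ft_torque"],"tool frame F,M",R.T@s["contact_force"],R.T@s["ft_torque"],s["gripper_width"])
im=manip.grab_frame("scene")
cv2.imwrite("pics/s17c.png",cv2.convertScaleAbs(cv2.resize(im[190:270,290:380],None,fx=8,fy=7,interpolation=cv2.INTER_CUBIC),alpha=1.4))
im=manip.grab_frame("wrist"); cv2.imwrite("pics/w17.png",im)
```

```text
16.3 [0.5313361  0.23368686 0.04397165] [-3.20116523 -1.25299857  6.44124159] [-0.2142711   0.38462362 -0.01415602] tool frame F,M [-2.03459344 -2.76604489 -6.44332854] [ 0.31643548 -0.30613814  0.01399468] 0.33836685235535435
```

View pics/s17c.png

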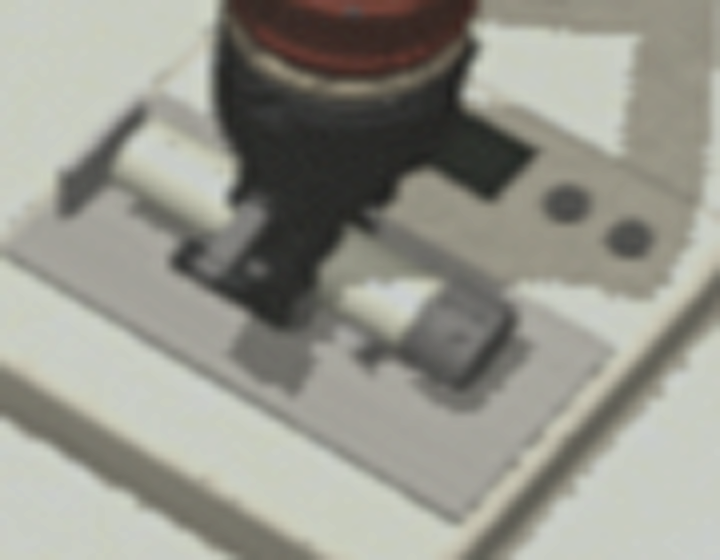

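View pics/w17.png

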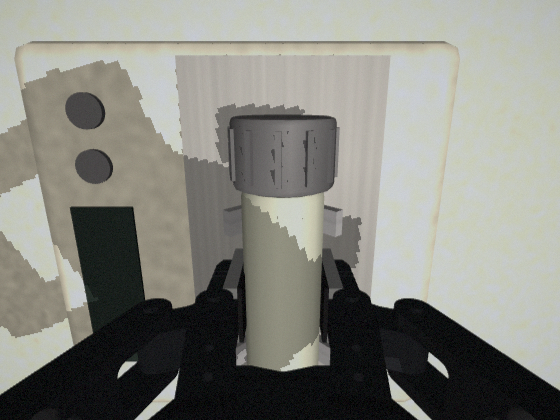

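Request:
send_rows:
  steps:
    - [0,0,-0.001,0,0,0]
    - [0,0,0,0,0,0]

```text
time: 16.65
tool_pos: [0.5313, 0.2337, 0.044]
tool_rot: [0.0, 0.793, 0.609, 0.0]
contact_force: [0.7, -1.0, 2.3]
gripper_width: 0.336
```

Request:
send_rows:
  steps:
    - [0,0,0,0,0,0]
    - [0,0,0,0,0,0]
    - [0,0,0,0,0,0]
    - [0,0,0,0,0,0]
  grip: 0.6

```text
time: 17.15
tool_pos: [0.5308, 0.2336, 0.0435]
tool_rot: [-0.0, 0.793, 0.609, -0.0]
contact_force: [-0.3, 0.7, -0.1]
gripper_width: 0.599
```

Run:
```python
from h import *
s,p,R=pose();print(s["time"],p, s["contact_force"],s["ft_torque"],s["gripper_width"])
im=manip.grab_frame("wrist"); cv2.imwrite("pics/w18.png",im)
```

```text
17.15 [0.53075399 0.23363532 0.04345127] [-0.2841884   0.73125688 -0.05888542] [-0.02101851 -0.00025229  0.0157778 ] 0.5988454764252585
```

View pics/w18.png

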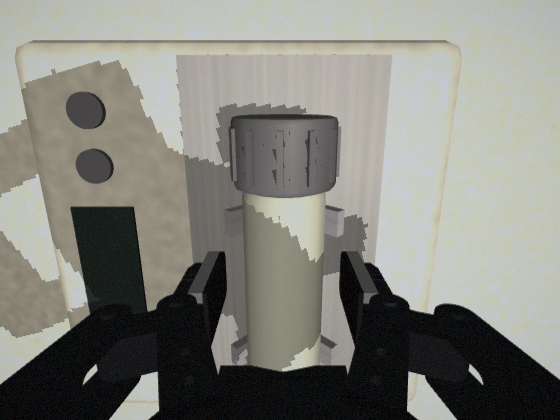

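Request:
send_rows:
  steps:
    - [0,0,-0.004,0,0,0]
    - [0,0,-0.008,0,0,0]
    - [0,0,-0.012,0,0,0]
    - [0,0,-0.018,0,0,0]
    - [0,0,-0.025,0,0,0]
    - [0,0,-0.03,0,0,0]
    - [0,0,-0.03,0,0,0]
    - [0,0,-0.02,0,0,0]

```text
time: 18.2
tool_pos: [0.5317, 0.2339, 0.1939]
tool_rot: [0.001, 0.793, 0.609, 0.002]
contact_force: [0.5, 0.4, 0.2]
gripper_width: 0.603
```

Request:
send_rows:
  steps:
    - [-0.02,0,-0.005,0,0,0]
    - [-0.03,0,0,0,0,0]
    - [-0.02,0,0,0,0,0]
    - [0,0,0,0,0,0]
    - [0,0,0,0,0,0]

```text
time: 18.82
tool_pos: [0.5127, 0.166, 0.1952]
tool_rot: [-0.0, 0.793, 0.609, -0.0]
contact_force: [0.2, 0.7, 1.0]
gripper_width: 0.6
```

Run:
```python
from h import *
import pickle
c=manip.get_calibration("wrist");im=manip.grab_frame("wrist"); cv2.imwrite("pics/w19.png",im); pickle.dump(c,open("w19.pkl","wb"))
s,p,R=pose();print(s["time"],p, s["contact_force"])
cv2.imwrite("pics/t19.png",cv2.convertScaleAbs(manip.grab_frame("top"),alpha=1.4));cv2.imwrite("pics/s19.png",cv2.convertScaleAbs(manip.grab_frame("scene"),alpha=1.4))
```

```text
18.875 [0.51277939 0.1662458  0.19533343] [ 0.42994492  0.25704992 -0.36711662]
```

View pics/w19.png

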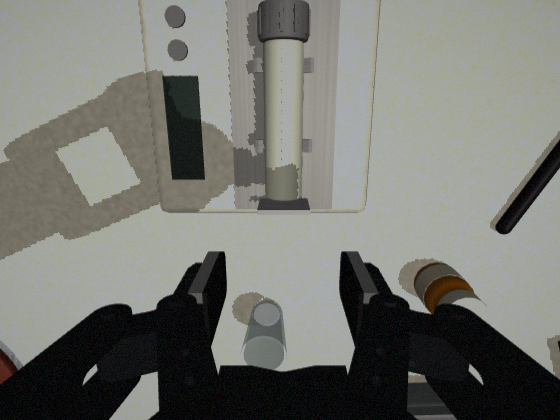

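View pics/t19.png

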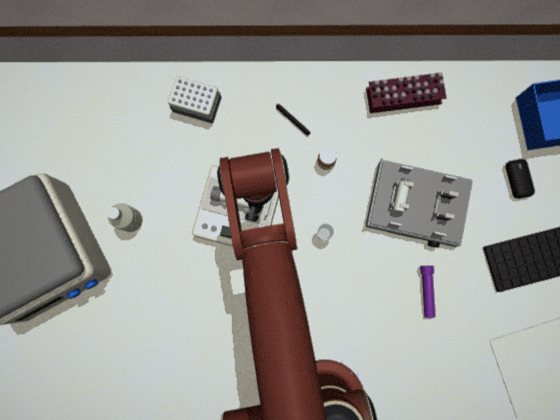

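View pics/s19.png

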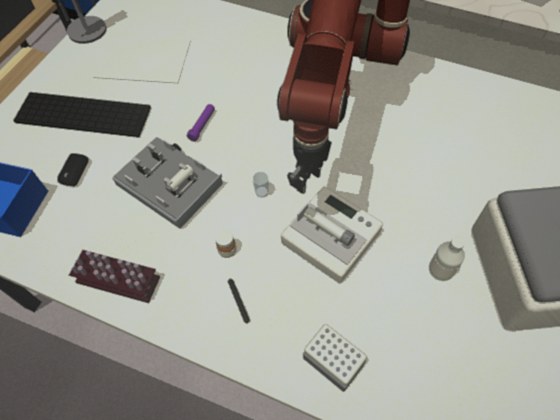

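Run:
```python
import cv2
im=cv2.imread("pics/w19.png")
cv2.imwrite("pics/w19c.png",cv2.resize(im[0:215,235:335],None,fx=5,fy=2.7,interpolation=cv2.INTER_CUBIC))
```

```text
(no output)
```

View pics/w19c.png

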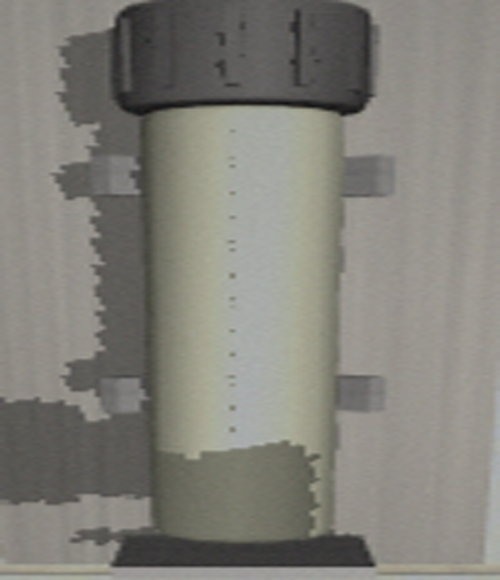

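Run:
```python
from h import *
import pickle
c=pickle.load(open("w19.pkl","rb"))
f=lambda u,v:((u+.5)/5-.5+235,(v+.5)/2.7-.5)
O=np.array([.5307,.2326,0]);M=tgtR(75.15)*[1,-1,-1]
L=lambda u,v,z:(M.T@(bp(c,f(u,v),z)-O)*1000).round(1)
print("junction",L(243,106,.118),"rear end",L(243,536,.1))
print("notch corners",[L(*q,.097) for q in ((92,157),(92,195),(394,156),(394,194),(101,377),(101,412),(384,375),(384,411))])
print("axis",L(243,130,.1),L(244.5,500,.1))
print("plate top",L(243,572,.1))
```

```text
junction [ 4.40e+01 -1.00e-01  1.18e+02] rear end [-72.  -0. 100.]
notch corners [array([34.7, 22.1, 97. ]), array([24.9, 22.4, 97. ]), array([ 34.9, -22.4,  97. ]), array([ 25.1, -22.6,  97. ]), array([-24.7,  22.3,  97. ]), array([-34.9,  22.5,  97. ]), array([-24.2, -22.3,  97. ]), array([-34.7, -22.5,  97. ])]
axis [ 41.   -0.1 100. ] [-60.8  -0.3 100. ]
plate top [-83.5  -0.  100. ]
```

Run:
```python
from h import *
a=cv2.imread("pics/top0.png");b=cv2.convertScaleAbs(cv2.imread("pics/t19.png"),alpha=1/1.4)
for n,(x0,y0,x1,y1) in dict(jar=(312,145,345,175),beaker=(308,218,342,248),bottle=(100,195,150,240),short=(380,165,420,225)).items():
    A=cv2.cvtColor(a[y0:y1,x0:x1],6).astype('float32');B=cv2.cvtColor(b[y0:y1,x0:x1],6).astype('float32')
    print(n,cv2.phaseCorrelate(A,B))
s=manip.state();print(s["time"],s["contact_force"]); print(manip.job_done())
```

```text
jar ((0.07675631341633249, 0.04528273243682612), 0.9787464734580782)
beaker ((0.028522267558010128, -0.14475090751538744), 0.9935139492706017)
bottle ((0.02767877333284119, 0.5171755609638211), 0.9674888275994195)
short ((0.023639354760604192, 0.026008176280921447), 1.0201093316078187)
18.975 [-1.3502741   0.75399417 -0.09755833]
the job is handed in; nothing more can be done
None
```

The long tube is out of the mixer and resting in both notches of the V-cradle, with its cap at the end that has no end plate. I handed the job in at about 19 s of the 45 s.

**What I did:** I moved the tube sideways past the sprung jaws, lifted it clear, turned it about 88° and carried it over. I lowered it until the force reading showed it resting in the cradle, and only then opened the fingers. The highest force I read was about 9 N, against the 120 N wrist limit; I only read it between moves.

**Last checks:**
- **Placement:** sideways the tube is within 0.3 mm of the cradle's centreline. It first made contact at the expected height (reported TCP 44.0 mm, expected 44.3 mm).
- **Neighbours:** the short tube is still clipped in. The jar and beaker show no shift between the first and last top pictures.
- **Arm:** it ended clear of everything, with force readings near zero.

**What failed or disagreed:**
- **Midway:** the tube's centre sits about 2 mm toward the end plate. I left it rather than risk gripping it again.
- **Gripper position:** by the pictures, the real fingertips are about 40 mm behind the reported tool point. The first close shut above the tube on nothing, and the second gripped too shallowly. Neither moved the tube that I could see, and the third held.
- **Cradle position:** the top and wrist cameras differed by about 3.5 mm. I used the wrist camera, and the final view agreed with it.
- **Bottle:** the picture comparison gave a half-pixel shift (about 1 mm). The arm never went near it, so I take that as image noise.

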